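Fit the selector lever on the gearbox unit's splined shaft

ROBOT

A 7-joint arm with a two-finger parallel gripper is mounted at the origin on the work surface. World frame = base frame: x ahead of the robot, y to its left, z up, the work surface at z = 0. Lengths are in m, angles in rad, forces in N, time in s.
With the tool pointing down it reaches from about 0.35 to 0.9 m from the base axis. Payload 19.9 kg.
Tool frame: the origin (TCP) lies at the very end of the fingers, on their centre line; the grasp point (between the pads) lies 19 mm behind it (hold_point_z is the distance from the TCP to the grasp point, in m); z points along the fingers, y is the direction in which the jaws open and shut (so a half turn about z gives the same grasp; the last joint's range is limited). The gripper opens to 85 mm and grips with 20 to 120 N. Pads are 22 mm wide; open, the fingers measure 114 mm over their backs; the gripper's body (76 mm by 85 mm) begins 54 mm behind the grasp point. The pads swing forward as they close: fully open they stand 13 mm farther back than shut.
Start: joints at [-1.375, 0.417, -0.01, 1.614, 0.005, 1.111, -0.053], TCP at [0.147, 0.607, 0.206] pointing down, gripper open.
Joint ranges: [-2.81, 2.81], [-0.39, 2.02], [-1.27, 1.25], [0.06, 2.57], [-1.19, 4.33], [0.19, 2], [-2.82, 2.82]. Speed limits (rad/s): [1.89, 1.89, 2.39, 2.39, 3.01, 3.01, 3.01].

INTERFACE

Orientations are given as a 3x3 rotation matrix whose columns are the frame's x, y, z axes.
In Python, from workcell import * gives the robot as it stands.
- The arm moves only by the tool drive_tool, never from a script. Its argument "rows" is a list of rows, each an object of numbers: "dx", "dy", "dz": the shift along the tool's x, y, z in m; "ax", "ay", "az": the turn, a rotation vector about the tool's x, y, z in rad. A call has 1 to 8 rows; each row shifts and turns the commanded pose from where the row before left it, along the tool's axes as they then stand; what a row does not reach is not made up. A row lasts 1/8 s, in which the tool goes at most 62.5 mm and 10.7 degrees, less where a joint would pass 70% of its speed; a pose out of reach is approached as far as the arm can. A call is refused whole if a number of a shift passes 0.0625 or a number of a turn 0.188, either way. A call with a gripper value outside its range is refused whole. "gripper" is the opening, from 0 (shut) to 1 (fully open), set as the call begins (left out, the last holds). The fingers move at their own pace and stop on an object; "grip_force" is the grip in N (left out, the last holds). Time passes only in rows, so rows that do not move let the fingers close. It gives the time, the measured TCP pose, the force and the opening at its end, in the units of the state.
- read_state(): the state, without advancing time (a new reading comes with each control period).
- grab_frame(name): name is "scene" or "top" or "wrist"; returns the picture (480x640x3 uint8, blue, green, red); there is no depth.
- camera_model(name): a dict with "vertical_fov" (degrees; the focal length in pixels is half the picture's height over the tangent of half this angle, whatever the lens; pixels are square), "cx", "cy" (the principal point, pixels), "xyz" and "orientation" of the camera in the world; the wrist camera has in their place "T_tool_cam" (4x4, takes a point from camera to tool coordinates, whose origin is the TCP and whose axes are the flange's). Camera axes: x right, y down, z forward; pixel columns grow to the right and rows downward; lengths in m; the calibration is good to about 2 mm. A picture is of the moment at which its call begins: read the wrist's pose just before it. camera_model takes no time and is no camera call.
- hand_in(): hands the job in, once; it reports no verdict.
Trained networks look in the newest picture that a camera, given by its name, has taken for a name from the list of things; names that differ only in an ending like _2 or _b are one class to them, and where a whole thing is asked for, a point or a joint stands for the part that bears it (a point fixed in the world has none). Each returns a list of dicts, best first, with "conf" (0 to 1); they miss things now and then, are a little off and sometimes report something else, mostly with a low value. They report only what shows in the picture. A call takes as long as a camera call. They do not tell look-alikes from the thing itself.
- boxes_of(camera, name): "position" ([x, y, z] in m, in the coordinates of the camera as it stood for that picture, good to about 4 mm: the middle of the surface that is visible of it).
- trace(camera, name): "pixels" (480x640 bool, what is visible of it).
- mark_of(camera, name): "position" ([x, y, z] in m, in the coordinates of the camera as it stood for that picture, good to about 4 mm: a listed point, or the origin of a listed thing).
The state is a dict: "clock": time; "joint_pos": joint angles; "qvel": joint speeds; "joint_efforts": joint torques, N m; "ee_pos": TCP position; "ee_rot": TCP orientation; "force": force on the tool from outside, world axes, zero at the start; "torque": the same for the moment, N m; "gripper_width": finger opening in m.
Only numpy, scipy, OpenCV 4.12 (cv2) and the standard library are available. Lean on these libraries where they do the work, as an engineer would, in place of code of your own. Each camera call takes 0.05 s, during which the arm holds its last target. There are 200 camera calls.

TASK

Take the selector lever with the six-sided hub and the splined bore and thread it onto the upright splined shaft of the gearbox selector unit: feel for the one rotation where the splines mate, pressing only lightly, and slide it fully home on the shaft's shoulder. Then swing the fitted lever clockwise, seen from above, until its arm just rests against the stop screw, without forcing it, and let go. Leave everything else where it lies.

Things in the scene. Friction and masses are not known exactly. Their poses are not given: they have to be found in the camera images.
- lever: The selector lever, steel, 0.18 to 0.3 kg, flat on the bench, right way up. Hub: hexagon 36 mm across flats, 26 mm tall, bored through. Arm: flat bar 20 mm wide, 6 mm thick, level with the hub's underside. Origin: on the bore's axis at the hub's underside; z up, x along the arm. Two hub flats face +y and -y (18 mm from the axis); a hub corner lies under the arm.
- bore_top (a point): Top of the lever's bore, 26 mm above its origin. Bore: 17.6 mm between its internal teeth; five grooves 5.7 mm wide, reaching 12.4 mm from the axis, at 30, 150, 210, 270, 330 degrees from the lever's +x, counter-clockwise seen from above; the sixth place, at 90 degrees (+y), is filled, so it fits the shaft in one rotation only.
- lever_end (a point): Middle of the far end of the lever's arm, 92 mm along the lever's x from the bore's axis and 3 mm above the hub's underside.
- unit: The gearbox selector unit: an aluminium casting with a black motor and sensor on a dark steel base plate 150 x 190 mm, fixed to the bench. Origin: on the bench surface, right below the shaft's axis; z up. The casting's top is 50 mm above the bench; its splined shaft stands up through a neck.
- seat (a point): Point fixed to the unit on the shaft's axis, at the top of the shaft's shoulder (34 mm across), 85 mm above the bench; axes as the unit's. The hub's underside must come to rest here. The shaft turns about its vertical axis, stiffly (about 0.2 N m), and stays where it is left; it must be turned by the lever. Once mated the lever has about 0.08 rad of play either way.
- spline_top (a point): Point fixed to the unit on the shaft's axis, 22 mm above the shoulder, where the splines end, square, without lead-in: until they mate the hub's underside rests here. Splines: core 15.8 mm across, five teeth 4.2 mm wide reaching 11.5 mm from the axis, the sixth place blank (0.75 mm clearance to the lever at each flank, 0.9 mm radially).
- shaft_end (a point): Point fixed to the unit, top of the shaft's 10 mm threaded end, 40 mm above the shoulder; a plain pilot 15.8 mm across, 5 mm long, coned above, lies between thread and splines. How far the shaft stands turned is not measured: mated, the lever's arm will point somewhere from 109 to 191 degrees (150 +- 41) from the unit's +x, counter-clockwise seen from above.
- stop_screw (a point): End of the stop screw (9 mm across, along the unit's x, 3 mm above the shoulder's height) in an upright bracket on the unit whose top is 99 mm above the bench. It lies 68 mm from the shaft's axis along the unit's +y and 10 mm along +x. The fitted lever's arm, coming round clockwise, meets it when the arm points along the unit's +y.
- plain_lever: A lever that is not wanted: round hub 36 mm across and 26 mm tall with a smooth 20 mm bore, arm ending 118 mm from the bore's axis. Origin on the bore's axis at the underside, x along the arm. Leave it.
- nut: Flange nut, 25 mm across, 11 mm tall, lying on the bench; not needed now. Origin at its underside.
- spool: Spool, 60 mm across and 38 mm tall, standing on the bench. Origin at its underside.
- screwdriver: Screwdriver lying on the bench.
- spanner: Spanner lying on the bench.
- spray_can: Upright spray can, 58 mm across, 150 mm tall. Origin at its underside.
Mind the look-alikes: they are no part of the job. Leave any orange, turquoise or yellow look-alike of the lever alone.

How it is judged:
By the outcome, as a careful person would: the job done as asked, in the order asked, and still so for the second after the job is handed in, with the robot touching nothing.
It also fails if it takes over 72 s, if anything falls off the work surface, if the arm or the gripper's body presses on something with over 40 N, if the wrist force passes 120 N, or if a joint passes its speed limit or range.

## Working session

There is one attempt and no reset: what is moved stays moved. The work goes in short steps, Python scripts to look and compute and a tool call to move; the robot and the scene stay as the last step left them, time stands still between calls to the robot, and variables do not carry over. Pictures are saved under pics/ and viewed, about 8 in all and at most 12, crops included, and the job is handed in when it is done.

Besides the shell and the picture viewer there is one more tool, called after "Request:" as name([rows], argument=value, ...), one row to a line, values as JSON. drive_tool: Moves the arm, as the interface text tells. Its arguments: {"type":"object","properties":{"rows":{"type":"array"},"gripper":{"type":"number"},"grip_force":{"type":"number"}},"required":["rows"]}

```bash
mkdir -p pics; ls; cat > h.py <<'E'
from workcell import *
import numpy as np, cv2
def cam(n,st=None):
    m=camera_model(n)
    if 'T_tool_cam' in m:
        st=st or read_state(); T=np.eye(4);T[:3,:3]=st['ee_rot'];T[:3,3]=st['ee_pos'];T=T@np.array(m['T_tool_cam']);R,t=T[:3,:3],T[:3,3]
    else: R,t=np.array(m['orientation']),np.array(m['xyz'])
    f=240/np.tan(np.radians(m['vertical_fov'])/2)
    return R,t,f,m['cx'],m['cy']
def proj(c,p):
    R,t,f,cx,cy=c; q=R.T@(np.array(p)-t); return np.array([cx+f*q[0]/q[2],cy+f*q[1]/q[2]])
def back(c,u,v,z):
    R,t,f,cx,cy=c; d=R@np.array([(u-cx)/f,(v-cy)/f,1]); return t+d*(z-t[2])/d[2]
def w(c,p): return c[0]@np.array(p)+c[1]
E
python3 - <<'E'
from h import *
ims={}
for n in ['top','scene','wrist']:
    c=cam(n); im=grab_frame(n); cv2.imwrite(f'pics/{n}0.png',im)
    print(n,camera_model(n).keys(), np.round(c[1],3),c[2])
    if n=='wrist': continue
    for k in ['lever','plain_lever','lever_end','bore_top','unit','seat','shaft_end','stop_screw','spline_top']:
        for d in mark_of(n,k)[:4]: print(n,k,round(d['conf'],2),np.round(w(c,d['position']),3),np.round(proj(c,w(c,d['position']))))
print(read_state())
E
```

```text
pics
top dict_keys(['vertical_fov', 'cx', 'cy', 'xyz', 'orientation']) [0.371 0.1   1.249] 519.4898995957706
top lever 0.89 [0.503 0.177 0.001] [290. 256.]
top lever 0.84 [ 0.537  0.029 -0.003] [351. 242.]
top lever 0.7 [0.336 0.034 0.003] [350. 326.]
top lever 0.66 [0.276 0.224 0.001] [270. 352.]
top plain_lever 0.55 [0.517 0.299 0.002] [239. 251.]
top lever_end 0.96 [0.365 0.194 0.004] [283. 314.]
top lever_end 0.95 [ 0.488  0.089 -0.004] [326. 262.]
top lever_end 0.93 [0.44  0.014 0.001] [358. 281.]
top lever_end 0.82 [0.335 0.127 0.003] [311. 326.]
top bore_top 0.9 [0.501 0.175 0.025] [290. 256.]
top bore_top 0.87 [0.53  0.026 0.029] [353. 243.]
top bore_top 0.82 [0.283 0.221 0.021] [271. 350.]
top bore_top 0.63 [0.343 0.032 0.028] [352. 323.]
top unit 0.9 [ 0.491 -0.197 -0.003] [445. 259.]
top seat 0.71 [ 0.489 -0.203  0.083] [456. 257.]
top shaft_end 0.83 [ 0.495 -0.201  0.127] [460. 252.]
top shaft_end 0.41 [ 0.718 -0.046 -0.003] [380. 169.]
top stop_screw 0.58 [ 0.484 -0.134  0.083] [426. 259.]
top spline_top 0.93 [ 0.493 -0.2    0.11 ] [458. 253.]
top spline_top 0.6 [0.536 0
[... 1281 characters left out ...]
       1.11070047, -0.05303239]), 'qvel': array([ 0.00069893,  0.00026822,  0.0020402 , -0.0009423 ,  0.00017204,
       -0.00075924, -0.00066711]), 'joint_efforts': array([-2.77971440e-04, -8.64199519e+01,  6.77976832e-01, -4.35198033e+01,
        1.92681846e-02,  2.10169434e-03,  4.80454264e-05]), 'ee_pos': array([0.14725077, 0.60738362, 0.20554455]), 'ee_rot': array([[-9.71840667e-01,  2.35638955e-01,  2.39868484e-05],
       [ 2.35638951e-01,  9.71840662e-01, -1.14612473e-04],
       [-5.03185580e-05, -1.05732826e-04, -9.99999993e-01]]), 'force': array([-0.93054889,  0.05493847,  0.06588988]), 'torque': array([ 0.04476252, -0.02014503,  0.04108155]), 'gripper_width': 0.08526326317100337}
```

```bash
python3 - <<'E'
import cv2
im=cv2.imread('pics/top0.png')[140:400,200:520]; cv2.imwrite('pics/t1.png',cv2.resize(im,(738,600),interpolation=cv2.INTER_CUBIC))
im=cv2.imread('pics/scene0.png')[150:410,130:450]; cv2.imwrite('pics/s1.png',cv2.resize(im,(738,600),interpolation=cv2.INTER_CUBIC))
E
```

```text
(no output)
```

View pics/t1.png

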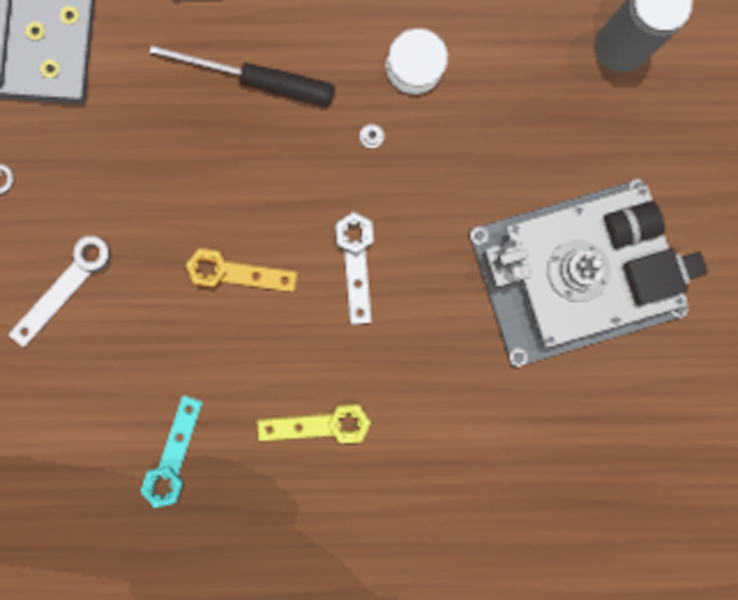

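View pics/s1.png

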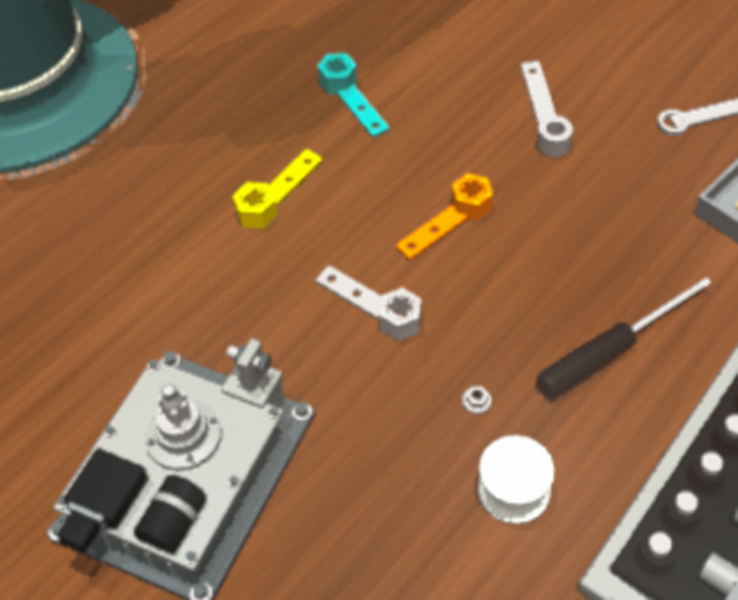

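The wanted lever can be confused with five things in the top picture: steel hex lever at (353,241), orange (290,256), yellow (350,325), turquoise (270,352) and round-hub plain lever (240,250). By the description it is the steel hex lever at (353,241). I'll check it close up with the wrist camera.

```bash
cat >> h.py <<'E'
from scipy.spatial.transform import Rotation as Ro
def yawR(y): # tool down, tool x at world yaw
    c,s=np.cos(y),np.sin(y); return np.array([[c,s,0],[s,-c,0],[0,0,-1.]])
def rows(p,yaw,n=None,st=None):
    st=st or read_state(); R0=np.array(st['ee_rot']);p0=np.array(st['ee_pos']); R1=yawR(yaw)
    rv=Ro.from_matrix(R0.T@R1).as_rotvec(); d=np.array(p)-p0
    n=n or int(np.ceil(max(np.linalg.norm(d)/.058,np.linalg.norm(rv)/.18,1)))
    out=[];R=R0
    for i in range(n):
        out.append([*np.round(R.T@d/n,4),*np.round(rv/n,4)]); R=R@Ro.from_rotvec(rv/n).as_matrix()
    print(n)
    for o in out: print(o)
E
python3 - <<'E'
from h import *
print(np.round(camera_model('wrist')['T_tool_cam'],4))
T=np.array(camera_model('wrist')['T_tool_cam'])
# camera axis ground hit for tcp z 0.2
d=T[:3,2];o=T[:3,3];print('axis at tool z',0.15,(o+d*(0.15-o[2])/d[2]))
rows([.52,.01,.20],np.radians(187))
E
```

```text
[[-9.000e-04 -9.462e-01 -3.235e-01  8.350e-02]
 [ 1.000e+00 -7.000e-04 -8.000e-04 -0.000e+00]
 [ 6.000e-04 -3.235e-01  9.462e-01 -1.688e-01]
 [ 0.000e+00  0.000e+00  0.000e+00  1.000e+00]]
axis at tool z 0.15 [-0.02554386 -0.00029405  0.15      ]
13
[np.float64(-0.0387), np.float64(-0.0379), np.float64(0.0004), np.float64(-0.0), np.float64(0.0), np.float64(-0.0277)]
[np.float64(-0.0376), np.float64(-0.039), np.float64(0.0004), np.float64(-0.0), np.float64(0.0), np.float64(-0.0277)]
[np.float64(-0.0365), np.float64(-0.04), np.float64(0.0004), np.float64(-0.0), np.float64(0.0), np.float64(-0.0277)]
[np.float64(-0.0354), np.float64(-0.041), np.float64(0.0004), np.float64(-0.0), np.float64(0.0), np.float64(-0.0277)]
[np.float64(-0.0343), np.float64(-0.0419), np.float64(0.0004), np.float64(-0.0), np.float64(0.0), np.float64(-0.0277)]
[np.float64(-0.0331), np.float64(-0.0429), np.float64(0.0004), np.float64(-0.0), np.float64(0.0), np.float64(-0.0277)]
[np.float64(-0.0319), np.float64(-0.0438), np.float64(0.0004), np.float64(-0.0), np.float64(0.0), np.float64(-0.0277)]
[np.float64(-0.0307), np.float64(-0.0446), np.float64(0.0004), np.float64(-0.0), np.float64(0.0), np.float64(-0.0277)]
[np.float64(-0.0294), np.float64(-0.0455), np.float64(0.0004), np.float64(-0.0), np.float64(0.0), np.float64(-0.0277)]
[np.float64(-0.0281), np.float64(-0.0463), np.float64(0.0004), np.float64(-0.0), np.float64(0.0), np.float64(-0.0277)]
[np.float64(-0.0269), np.float64(-0.047), np.float64(0.0004), np.float64(-0.0), np.float64(0.0), np.float64(-0.0277)]
[np.float64(-0.0255), np.float64(-0.0478), np.float64(0.0004), np.float64(-0.0), np.float64(0.0), np.float64(-0.0277)]
[np.float64(-0.0242), np.float64(-0.0485), np.float64(0.0004), np.float64(-0.0), np.float64(0.0), np.float64(-0.0277)]
```

Request:
drive_tool([
  {"dx": -0.038,"dy": -0.038,"az": -0.028},
  {"dx": -0.038,"dy": -0.039,"az": -0.028},
  {"dx": -0.036,"dy": -0.04,"az": -0.028},
  {"dx": -0.035,"dy": -0.041,"az": -0.028},
  {"dx": -0.034,"dy": -0.042,"az": -0.028},
  {"dx": -0.033,"dy": -0.043,"az": -0.028},
  {"dx": -0.032,"dy": -0.044,"az": -0.028},
  {"dx": -0.031,"dy": -0.045,"az": -0.028},
])

```text
$.rows[0]: bad value
```

Request:
drive_tool([
  {"dx": -0.029,"dy": -0.045,"az": -0.028},
  {"dx": -0.028,"dy": -0.046,"az": -0.028},
  {"dx": -0.027,"dy": -0.047,"az": -0.028},
  {"dx": -0.026,"dy": -0.048,"az": -0.028},
  {"dx": -0.024,"dy": -0.048,"az": -0.028},
  {"dx": 0},
])

```text
$.rows[0]: bad value
```

```bash
cat > look.py <<'E'
import sys
from h import *
tag=sys.argv[1]; ks=sys.argv[2].split(','); 
st=read_state(); c=cam('wrist',st); im=grab_frame('wrist'); cv2.imwrite(f'pics/{tag}.png',im)
for k in ks:
    for d in mark_of('wrist',k)[:3]: print(k,round(d['conf'],2),np.round(w(c,d['position']),4),np.round(proj(c,w(c,d['position']))))
print(st['clock'],np.round(st['joint_pos'],3),np.round(st['ee_pos'],4),'yaw',np.degrees(np.arctan2(st['ee_rot'][1][0],st['ee_rot'][0][0])))
import pickle; pickle.dump((c,st),open(f'pics/{tag}.pkl','wb'))
E
python3 look.py lev lever,bore_top,lever_end,shaft_end
python3 - <<'E'
from h import *
rows([.49,-.19,.25],np.radians(187))
E
```

```text
lever 0.68 [ 0.2798  0.2224 -0.0021] [  8. 387.]
1.05 [-1.374  0.417 -0.01   1.614  0.005  1.111 -0.053] [0.1473 0.6074 0.2055] yaw 166.3707102571766
15
[np.float64(-0.0347), np.float64(-0.0463), np.float64(-0.003), np.float64(-0.0), np.float64(0.0), np.float64(-0.024)]
[np.float64(-0.0336), np.float64(-0.0471), np.float64(-0.003), np.float64(-0.0), np.float64(0.0), np.float64(-0.024)]
[np.float64(-0.0325), np.float64(-0.0479), np.float64(-0.003), np.float64(-0.0), np.float64(0.0), np.float64(-0.024)]
[np.float64(-0.0313), np.float64(-0.0487), np.float64(-0.003), np.float64(-0.0), np.float64(0.0), np.float64(-0.024)]
[np.float64(-0.0301), np.float64(-0.0494), np.float64(-0.003), np.float64(-0.0), np.float64(0.0), np.float64(-0.024)]
[np.float64(-0.0289), np.float64(-0.0501), np.float64(-0.003), np.float64(-0.0), np.float64(0.0), np.float64(-0.024)]
[np.float64(-0.0277), np.float64(-0.0508), np.float64(-0.003), np.float64(-0.0), np.float64(0.0), np.float64(-0.024)]
[np.float64(-0.0265), np.float64(-0.0514), np.float64(-0.003), np.float64(-0.0), np.float64(0.0), np.float64(-0.024)]
[np.float64(-0.0253), np.float64(-0.0521), np.float64(-0.003), np.float64(-0.0), np.float64(0.0), np.float64(-0.024)]
[np.float64(-0.024), np.float64(-0.0526), np.float64(-0.003), np.float64(-0.0), np.float64(0.0), np.float64(-0.024)]
[np.float64(-0.0227), np.float64(-0.0532), np.float64(-0.003), np.float64(-0.0), np.float64(0.0), np.float64(-0.024)]
[np.float64(-0.0215), np.float64(-0.0537), np.float64(-0.003), np.float64(-0.0), np.float64(0.0), np.float64(-0.024)]
[np.float64(-0.0202), np.float64(-0.0542), np.float64(-0.003), np.float64(-0.0), np.float64(0.0), np.float64(-0.024)]
[np.float64(-0.0188), np.float64(-0.0547), np.float64(-0.003), np.float64(-0.0), np.float64(0.0), np.float64(-0.024)]
[np.float64(-0.0175), np.float64(-0.0551), np.float64(-0.003), np.float64(-0.0), np.float64(0.0), np.float64(-0.024)]
```

View pics/lev.png

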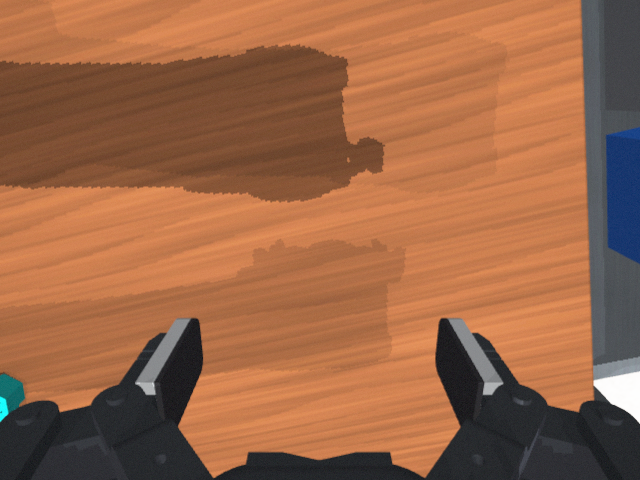

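The move was refused because every row needs all six numbers. The picture only shows empty bench between the open fingers.

Request:
drive_tool([
  {"dx": -0.038,"dy": -0.038,"dz": 0,"ax": 0,"ay": 0,"az": -0.028},
  {"dx": -0.038,"dy": -0.039,"dz": 0,"ax": 0,"ay": 0,"az": -0.028},
  {"dx": -0.036,"dy": -0.04,"dz": 0,"ax": 0,"ay": 0,"az": -0.028},
  {"dx": -0.035,"dy": -0.041,"dz": 0,"ax": 0,"ay": 0,"az": -0.028},
  {"dx": -0.034,"dy": -0.042,"dz": 0,"ax": 0,"ay": 0,"az": -0.028},
  {"dx": -0.033,"dy": -0.043,"dz": 0,"ax": 0,"ay": 0,"az": -0.028},
  {"dx": -0.032,"dy": -0.044,"dz": 0,"ax": 0,"ay": 0,"az": -0.028},
  {"dx": -0.031,"dy": -0.045,"dz": 0,"ax": 0,"ay": 0,"az": -0.028},
])

```text
clock: 2.3
ee_pos: [0.3766, 0.2379, 0.2059]
ee_rot: [[-1.0, 0.013, 0.001], [0.013, 1.0, 0.001], [-0.001, 0.001, -1.0]]
force: [0.9, 1.1, -0.0]
gripper_width: 0.0857
```

Request:
drive_tool([
  {"dx": -0.029,"dy": -0.045,"dz": 0,"ax": 0,"ay": 0,"az": -0.028},
  {"dx": -0.028,"dy": -0.046,"dz": 0,"ax": 0,"ay": 0,"az": -0.028},
  {"dx": -0.027,"dy": -0.047,"dz": 0,"ax": 0,"ay": 0,"az": -0.028},
  {"dx": -0.026,"dy": -0.048,"dz": 0,"ax": 0,"ay": 0,"az": -0.028},
  {"dx": -0.024,"dy": -0.048,"dz": 0,"ax": 0,"ay": 0,"az": -0.028},
  {"dx": 0,"dy": 0,"dz": 0,"ax": 0,"ay": 0,"az": 0},
])

```text
clock: 3.05
ee_pos: [0.5209, 0.0074, 0.2056]
ee_rot: [[-0.993, -0.121, 0.001], [-0.121, 0.993, -0.001], [-0.0, -0.002, -1.0]]
force: [-0.2, 0.7, -0.1]
gripper_width: 0.0852
```

```bash
python3 look.py lev1 lever,bore_top,lever_end,shaft_end
python3 - <<'E'
from h import *
rows([.49,-.19,.23],np.radians(187))
E
```

```text
lever 0.96 [ 0.5061  0.1763 -0.0024] [501. 197.]
lever 0.87 [ 5.366e-01  2.180e-02 -2.000e-04] [333. 210.]
bore_top 0.96 [0.535  0.0222 0.0244] [334. 215.]
bore_top 0.91 [0.5001 0.176  0.0256] [516. 198.]
lever_end 0.94 [0.4372 0.0196 0.0012] [345.  98.]
lever_end 0.76 [0.49   0.0839 0.0042] [408. 169.]
lever_end 0.72 [ 3.680e-01  1.928e-01 -2.000e-04] [566.  37.]
3.05 [-0.444  0.244  0.433  1.884 -0.116  1.038  1.728] [0.5209 0.0074 0.2056] yaw -173.0472831015151
4
[np.float64(0.0137), np.float64(-0.0492), np.float64(-0.0061), np.float64(0.0001), np.float64(-0.0), np.float64(0.0014)]
[np.float64(0.0136), np.float64(-0.0492), np.float64(-0.0061), np.float64(0.0001), np.float64(-0.0), np.float64(0.0014)]
[np.float64(0.0136), np.float64(-0.0492), np.float64(-0.0061), np.float64(0.0001), np.float64(-0.0), np.float64(0.0014)]
[np.float64(0.0135), np.float64(-0.0493), np.float64(-0.0061), np.float64(0.0001), np.float64(-0.0), np.float64(0.0014)]
```

View pics/lev1.png

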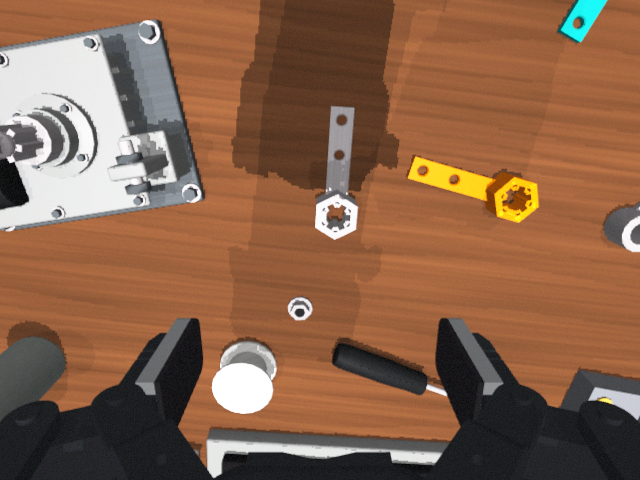

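Close view confirms it: a steel hexagonal hub with a splined bore at (335,215), and its arm running up to (342,107). The orange look-alike is at (515,198). The unit is at the left edge, so I'll view that next. I'm measuring the lever now.

```bash
python3 - <<'E'
from h import *
import pickle
c,st=pickle.load(open('pics/lev1.pkl','rb')); im=cv2.imread('pics/lev1.png')
g=im.min(2)
m=np.zeros_like(g); m[185:245,308:365]=(g[185:245,308:365]>200)
k,l,s,ce=cv2.connectedComponentsWithStats(m); i=1+np.argmax(s[1:,4]); 
cn,_=cv2.findContours((l==i).astype(np.uint8),cv2.RETR_EXTERNAL,cv2.CHAIN_APPROX_NONE); cn=cn[0][:,0]
print(s[i])
P=np.array([back(c,u,v,.026)[:2] for u,v in cn])
# hex fit
from scipy.optimize import least_squares
def res(q):
    d=P-q[:2]; a=np.arctan2(d[:,1],d[:,0])-q[2]; a=(a+np.pi/6-np.pi/6)
    ph=np.mod(a,np.pi/3)-np.pi/6; r=np.hypot(*d.T); return r*np.cos(ph)-q[3]
for a0 in (0.,.12,.3,.5):
  f=least_squares(res,[.535,.022,a0,.018],loss='soft_l1',f_scale=.0005); print(np.round(f.x,4),np.degrees(f.x[2]),f.cost)
# arm edges: gray low saturation rows 110..185
hsv=cv2.cvtColor(im,cv2.COLOR_BGR2HSV)
pts=[]
for v in range(112,182,4):
    xs=[u for u in range(315,370) if hsv[v,u,1]<60 and hsv[v,u,2]>90]
    if xs: pts.append(back(c,(min(xs)+max(xs))/2,v,.006)[:2]); 
pts=np.array(pts); vx,vy,x,y=cv2.fitLine(pts.astype(np.float32),cv2.DIST_HUBER,0,.01,.01).ravel()
print('arm yaw',np.degrees(np.arctan2(vy,vx)), 'line at x=.535: y',y+(.535-x)*vy/vx, len(pts))
E
```

```text
[315 195  43  45 919]
[0.5359 0.0236 0.0679 0.0176] 3.889101852961194 5.778562692029948e-06
[0.5359 0.0236 0.0679 0.0176] 3.8891024224739175 5.778562692030011e-06
[0.5359 0.0236 0.0679 0.0176] 3.889102497257619 5.77856269203004e-06
[0.5359 0.0236 0.0679 0.0176] 3.8891008946273673 5.7785626920305565e-06
arm yaw 3.5036504 line at x=.535: y 0.023424558 18
```

Request:
drive_tool([
  {"dx": 0.014,"dy": -0.049,"dz": -0.006,"ax": 0,"ay": 0,"az": 0},
  {"dx": 0.014,"dy": -0.049,"dz": -0.006,"ax": 0,"ay": 0,"az": 0},
  {"dx": 0.014,"dy": -0.049,"dz": -0.006,"ax": 0,"ay": 0,"az": 0},
  {"dx": 0.014,"dy": -0.049,"dz": -0.006,"ax": 0,"ay": 0,"az": 0},
  {"dx": 0,"dy": 0,"dz": 0,"ax": 0,"ay": 0,"az": 0},
  {"dx": 0,"dy": 0,"dz": 0,"ax": 0,"ay": 0,"az": 0},
])

```text
clock: 4.05
ee_pos: [0.489, -0.1892, 0.2296]
ee_rot: [[-0.992, -0.127, 0.0], [-0.127, 0.992, 0.0], [-0.0, 0.0, -1.0]]
force: [0.6, 1.2, -0.6]
gripper_width: 0.0854
```

```bash
python3 look.py un1 unit,seat,spline_top,shaft_end,stop_screw; python3 - <<'E'
from h import *
import pickle
im=cv2.imread('pics/un1.png');c,st=pickle.load(open('pics/un1.pkl','rb'))
u,v=proj(c,[.491,-.2,.11]).astype(int);print(u,v)
u=min(max(u,100),540);v=min(max(v,75),405)
cv2.imwrite('pics/un1c.png',cv2.resize(im[v-75:v+75,u-100:u+100],(800,600),interpolation=cv2.INTER_CUBIC)); print('crop',u-100,v-75)
E
```

```text
unit 0.78 [ 0.4884 -0.2006 -0.0016] [308. 184.]
unit 0.4 [ 0.4906 -0.1983  0.0821] [307. 208.]
seat 0.97 [ 0.4911 -0.1965  0.0824] [310. 209.]
seat 0.48 [ 0.496  -0.1959  0.1053] [309. 224.]
seat 0.15 [ 0.737  -0.2716 -0.0025] [222. 384.]
spline_top 0.91 [ 0.4957 -0.1986  0.1048] [305. 223.]
spline_top 0.54 [ 0.7383 -0.2674  0.    ] [225. 387.]
shaft_end 0.9 [ 0.4859 -0.1994  0.1265] [305. 218.]
shaft_end 0.23 [0.5378 0.0229 0.001 ] [516. 258.]
stop_screw 0.71 [ 0.4798 -0.1329  0.0847] [392. 206.]
4.05 [-0.162  0.236  0.554  1.851 -0.139  1.094  2.142] [ 0.489  -0.1892  0.2296] yaw -172.70177660695293
303 218
crop 203 143
```

View pics/un1c.png

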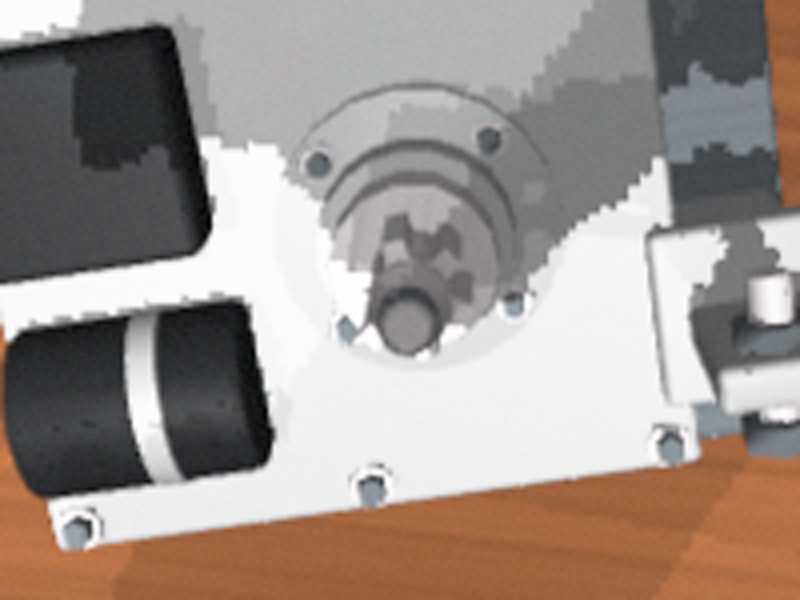

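Wrist view: shaft end at about (306,223), stop bracket to the right at about (395,215). The spline tops are partly hidden by the tilt, so I'm moving the camera straight above the shaft and lower.

Request:
drive_tool([
  {"dx": -0.028,"dy": -0.003,"dz": 0.033,"ax": 0,"ay": 0,"az": 0},
  {"dx": -0.028,"dy": -0.004,"dz": 0.033,"ax": 0,"ay": 0,"az": 0},
  {"dx": -0.028,"dy": -0.004,"dz": 0.033,"ax": 0,"ay": 0,"az": 0},
  {"dx": 0,"dy": 0,"dz": 0,"ax": 0,"ay": 0,"az": 0},
  {"dx": 0,"dy": 0,"dz": 0,"ax": 0,"ay": 0,"az": 0},
])

```text
clock: 4.97
ee_pos: [0.5732, -0.1909, 0.1311]
ee_rot: [[-0.992, -0.126, 0.0], [-0.126, 0.992, -0.0], [0.0, -0.0, -1.0]]
force: [0.2, 0.4, 0.3]
gripper_width: 0.0857
```

```bash
python3 look.py un2 seat,spline_top,shaft_end,stop_screw; python3 - <<'E'
from h import *
import pickle
im=cv2.imread('pics/un2.png');c,st=pickle.load(open('pics/un2.pkl','rb'))
u,v=proj(c,[.4917,-.2,.107]).astype(int);print(u,v)
cv2.imwrite('pics/un2c.png',np.hstack([cv2.resize(im[v-45:v+45,u-50:u+50],(660,594),interpolation=cv2.INTER_CUBIC)])); print('crop',u-50,v-45)
E
```

```text
seat 0.68 [ 0.4929 -0.1967  0.0838] [328. 103.]
spline_top 0.83 [ 0.492  -0.197   0.1056] [328. 101.]
shaft_end 0.89 [ 0.4899 -0.1966  0.1258] [331.  96.]
stop_screw 0.68 [ 0.4793 -0.1336  0.0869] [460.  91.]
4.975 [-0.103  0.5    0.496  1.75  -0.281  0.963  2.201] [ 0.5732 -0.1909  0.1311] yaw -172.78239353981286
321 99
crop 271 54
```

View pics/un2c.png

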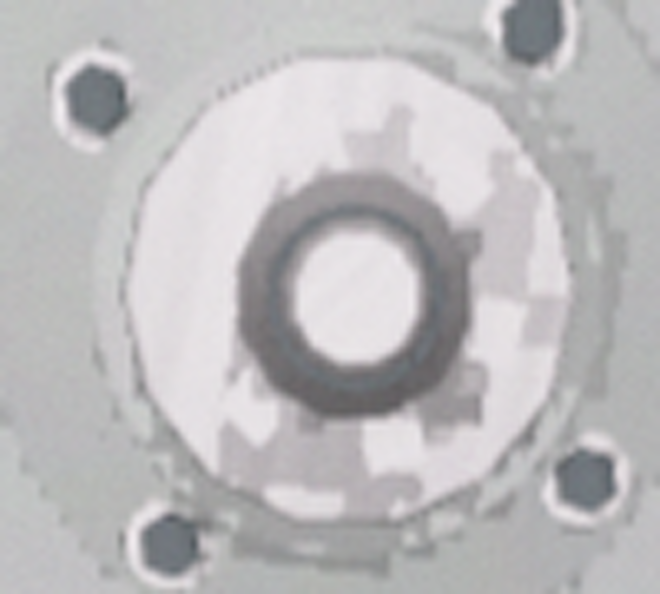

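Camera is now above the shaft: shaft end at about (325,99), teeth washed out against the white shoulder. I'll stretch the contrast and fit the circle numerically.

```bash
python3 - <<'E'
from h import *
import pickle
im=cv2.imread('pics/un2.png');c,st=pickle.load(open('pics/un2.pkl','rb'))
g=im.astype(float).mean(2)
# dark ring = thread cone/pilot: threshold
m=((g<190)).astype(np.uint8); m2=np.zeros_like(m); m2[70:125,300:350]=m[70:125,300:350]
k,l,s,ce=cv2.connectedComponentsWithStats(m2); i=l[99,312]; print('ring lab',i,s[i] if i else None)
# bright disc (thread end)
b=np.zeros_like(m); b[70:125,300:350]=(g[70:125,300:350]>200)
k,l,s,ce=cv2.connectedComponentsWithStats(b); i=l[99,325]; print(s[i],ce[i]); print('shaft end xy',back(c,*ce[i],.125))
crop=im[64:134,285:365]
lo=crop.astype(np.float32); lo=np.clip((lo-195)/(256-195),0,1)**2*255
a=cv2.resize(lo.astype(np.uint8),(640,560),interpolation=cv2.INTER_NEAREST)
cv2.imwrite('pics/un2d.png',a)
for z in(.107,.12): print('crop px of axis at z',z,(proj(c,[*back(c,*ce[i],.125)[:2],z])-[285,64])*8)
E
```

```text
ring lab 4 [ 305   79   40   46 1060]
[316  89  18  20 291] [324.52920962  98.51202749]
shaft end xy [ 0.49102787 -0.19909826  0.125     ]
crop px of axis at z 0.107 [312.18655628 274.36840439]
crop px of axis at z 0.12 [315.02837563 275.58164709]
```

View pics/un2d.png

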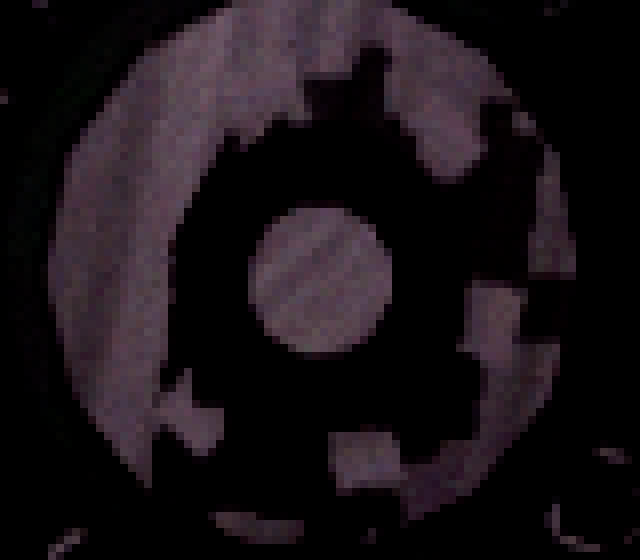

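```bash
python3 - <<'E'
from h import *
import pickle
for n in ('un2','un1'):
    im=cv2.imread(f'pics/{n}.png');c,st=pickle.load(open(f'pics/{n}.pkl','rb')); g=cv2.GaussianBlur(im.astype(np.float32).mean(2),(0,0),.6)
    for (x,y) in [(.491,-.1991),(.4917,-.1998)]:
      out=[]
      for a in range(0,360,10):
        vals=[]
        for r in (.0088,.0098,.0108):
          u,v=proj(c,[x+r*np.cos(np.radians(a)),y+r*np.sin(np.radians(a)),.107]); vals.append(cv2.getRectSubPix(g,(1,1),(float(u),float(v)))[0,0])
        out.append(tuple(int(q) for q in vals))
      print(n,x,y); print(' '.join(f'{10*i}:{o}' for i,o in enumerate(out)))
# overlay teeth for lever yaw 174 on both
tiles=[]
for n in ('un2','un1'):
    im=cv2.imread(f'pics/{n}.png');c,st=pickle.load(open(f'pics/{n}.pkl','rb'))
    x,y=.491,-.1991
    u,v=proj(c,[x,y,.105]).astype(int); S=10
    cr=im[v-30:v+30,u-38:u+38]; cr=np.clip((cr.astype(np.float32)-60)/195,0,1)**1.6*255
    a=cv2.resize(cr.astype(np.uint8),None,fx=5,fy=5,interpolation=cv2.INTER_CUBIC); b=a.copy()
    for k in (30,150,210,270,330):
        t=np.radians(174+k); d=np.array([np.cos(t),np.sin(t)]);e=np.array([-d[1],d[0]])
        P=[proj(c,[*(np.array([x,y])+r*d+s*e),.107]) for r,s in((.0079,-.0021),(.0113,-.0021),(.0113,.0021),(.0079,.0021))]
        P=((np.array(P)-[u-38,v-30]+.5)*5).astype(np.int32); cv2.polylines(b,[P],True,(0,0,255),1)
    tiles.append(np.vstack([a,b]) )
o=np.hstack(tiles); print(o.shape); cv2.imwrite('pics/ov.png',o)
E
```

```text
un2 0.491 -0.1991
0:(178, 182, 181) 10:(187, 191, 186) 20:(218, 226, 226) 30:(207, 225, 226) 40:(158, 162, 188) 50:(146, 151, 162) 60:(154, 173, 171) 70:(187, 193, 215) 80:(212, 225, 226) 90:(218, 225, 226) 100:(198, 197, 198) 110:(192, 198, 197) 120:(155, 191, 198) 130:(202, 208, 203) 140:(223, 227, 228) 150:(209, 226, 228) 160:(201, 221, 224) 170:(201, 202, 203) 180:(200, 202, 222) 190:(216, 211, 224) 200:(221, 228, 229) 210:(226, 228, 229) 220:(214, 227, 230) 230:(225, 231, 229) 240:(229, 230, 228) 250:(229, 228, 226) 260:(228, 227, 224) 270:(226, 227, 223) 280:(226, 227, 224) 290:(224, 227, 227) 300:(204, 227, 226) 310:(200, 196, 222) 320:(194, 225, 227) 330:(209, 226, 227) 340:(181, 188, 186) 350:(151, 179, 181)
un2 0.4917 -0.1998
0:(180, 180, 182) 10:(180, 179, 179) 20:(218, 224, 218) 30:(222, 225, 225) 40:(202, 211, 204) 50:(150, 151, 176) 60:(144, 157, 152) 70:(148, 175, 182) 80:(179, 220, 225) 90:(164, 223, 226) 100:(169, 210, 206) 110:(161, 196, 198) 120:(140, 157, 195) 130:(165, 199, 206) 140:(167, 223, 227) 150:(180, 208, 227) 160:(181, 205, 221) 170:(180, 199, 199) 180:(
[... 1123 characters left out ...]
141, 138, 190) 20:(132, 167, 231) 30:(118, 169, 214) 40:(109, 149, 180) 50:(145, 224, 235) 60:(197, 247, 247) 70:(163, 215, 233) 80:(134, 164, 170) 90:(135, 156, 163) 100:(122, 122, 115) 110:(103, 103, 103) 120:(105, 103, 104) 130:(122, 122, 122) 140:(130, 141, 144) 150:(130, 137, 137) 160:(113, 106, 100) 170:(108, 109, 109) 180:(123, 115, 112) 190:(162, 163, 154) 200:(172, 180, 177) 210:(156, 158, 156) 220:(109, 122, 161) 230:(135, 174, 181) 240:(223, 218, 201) 250:(252, 253, 246) 260:(245, 254, 254) 270:(251, 254, 254) 280:(251, 253, 253) 290:(244, 252, 238) 300:(205, 240, 197) 310:(197, 194, 183) 320:(244, 251, 246) 330:(219, 249, 244) 340:(141, 204, 229) 350:(126, 159, 212)
(600, 760, 3)
```

View pics/ov.png

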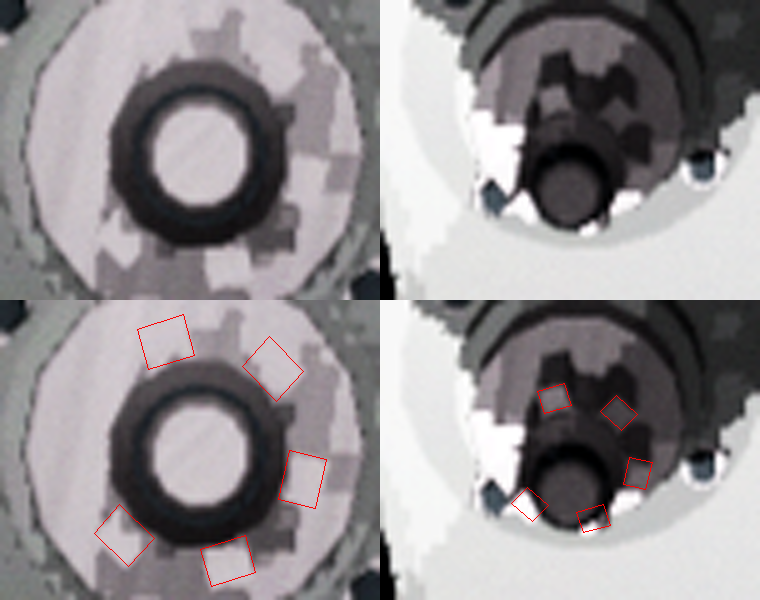

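Eight pictures viewed so far. The overlay shows all five tooth tops on the boxes for a lever yaw of 174° in both views, with the blank at the left, so I take 174° as the mating yaw. Stop yaw is about 108°. Now the grasp.

```bash
python3 - <<'E'
from h import *
rows([.5359,.0236,.10],np.radians(183.7),5)
E
```

```text
5
[np.float64(0.0021), np.float64(0.0435), np.float64(0.0063), np.float64(-0.0), np.float64(0.0003), np.float64(0.0123)]
[np.float64(0.0026), np.float64(0.0435), np.float64(0.0063), np.float64(-0.0), np.float64(0.0003), np.float64(0.0123)]
[np.float64(0.0032), np.float64(0.0434), np.float64(0.0063), np.float64(-0.0), np.float64(0.0003), np.float64(0.0123)]
[np.float64(0.0037), np.float64(0.0434), np.float64(0.0063), np.float64(-0.0), np.float64(0.0003), np.float64(0.0123)]
[np.float64(0.0042), np.float64(0.0433), np.float64(0.0063), np.float64(-0.0), np.float64(0.0003), np.float64(0.0123)]
```

Request:
drive_tool([
  {"dx": 0.002,"dy": 0.0435,"dz": 0,"ax": 0,"ay": 0,"az": 0.012},
  {"dx": 0.003,"dy": 0.0435,"dz": 0.002,"ax": 0,"ay": 0,"az": 0.012},
  {"dx": 0.003,"dy": 0.0435,"dz": 0.009,"ax": 0,"ay": 0,"az": 0.012},
  {"dx": 0.004,"dy": 0.0435,"dz": 0.01,"ax": 0,"ay": 0,"az": 0.012},
  {"dx": 0.004,"dy": 0.0435,"dz": 0.01,"ax": 0,"ay": 0,"az": 0.013},
  {"dx": 0,"dy": 0,"dz": 0,"ax": 0,"ay": 0,"az": 0},
  {"dx": 0,"dy": 0,"dz": 0,"ax": 0,"ay": 0,"az": 0},
], gripper=0.85)

```text
clock: 6.1
ee_pos: [0.5356, 0.0235, 0.1002]
ee_rot: [[-0.998, -0.065, 0.001], [-0.065, 0.998, -0.0], [-0.001, -0.0, -1.0]]
force: [0.9, -0.3, 0.3]
gripper_width: 0.0725
```

```bash
python3 look.py lev2 bore_top,lever_end; python3 - <<'E'
from h import *
import pickle
c,st=pickle.load(open('pics/lev2.pkl','rb')); print('pred px',proj(c,[.5359,.0236,.026]),proj(c,[.444,.0177,.003]))
n='top';grab_frame(n);ct=cam(n)
rows([.5359,.0236,.002],np.radians(183.7),3)
E
```

```text
bore_top 0.76 [0.5316 0.0214 0.0278] [316. 232.]
bore_top 0.68 [0.4987 0.1769 0.0255] [577. 195.]
lever_end 0.83 [0.4867 0.0859 0.0047] [422. 160.]
lever_end 0.77 [0.4407 0.0238 0.0016] [330.  76.]
6.1 [-0.482  0.424  0.47   1.942 -0.254  0.833  1.76 ] [0.5356 0.0235 0.1002] yaw -176.26984861177445
pred px [319.21825879 238.03377596] [319.26873101  81.38088046]
3
[np.float64(-0.0001), np.float64(0.0002), np.float64(0.0326), np.float64(-0.0001), np.float64(0.0002), np.float64(-0.0003)]
[np.float64(-0.0001), np.float64(0.0002), np.float64(0.0326), np.float64(-0.0001), np.float64(0.0002), np.float64(-0.0003)]
[np.float64(-0.0001), np.float64(0.0002), np.float64(0.0326), np.float64(-0.0001), np.float64(0.0002), np.float64(-0.0003)]
```

View pics/lev2.png

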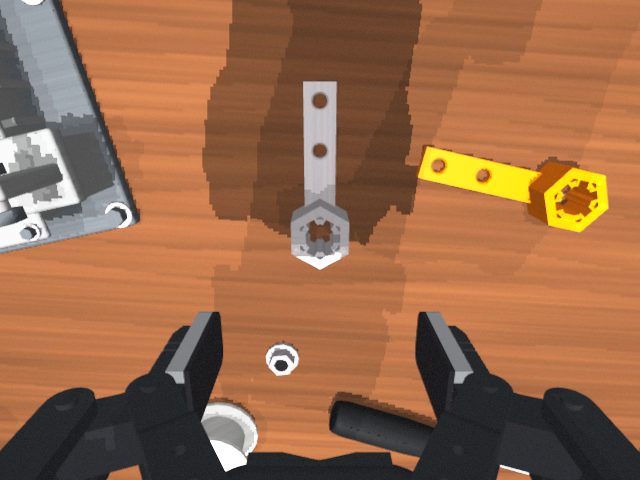

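The lever lies as predicted: hub at (320,235), arm end at (320,82), aligned with the tool. Orange remains at right. Descending and gripping.

Request:
drive_tool([
  {"dx": 0.001,"dy": 0,"dz": 0.04,"ax": 0,"ay": 0,"az": 0},
  {"dx": 0,"dy": 0,"dz": 0.038,"ax": 0,"ay": 0,"az": 0},
  {"dx": 0,"dy": 0,"dz": 0.014,"ax": 0,"ay": 0,"az": 0},
  {"dx": 0,"dy": 0,"dz": 0.005,"ax": 0,"ay": 0,"az": 0},
  {"dx": 0,"dy": 0,"dz": 0,"ax": 0,"ay": 0,"az": 0},
])

```text
clock: 6.92
ee_pos: [0.535, 0.0238, 0.0034]
ee_rot: [[-0.998, -0.065, 0.001], [-0.065, 0.998, 0.0], [-0.001, -0.0, -1.0]]
force: [-0.5, -0.4, 1.0]
gripper_width: 0.0725
```

Request:
drive_tool([
  {"dx": 0,"dy": 0,"dz": 0,"ax": 0,"ay": 0,"az": 0},
  {"dx": 0,"dy": 0,"dz": 0,"ax": 0,"ay": 0,"az": 0},
  {"dx": 0,"dy": 0,"dz": 0,"ax": 0,"ay": 0,"az": 0},
  {"dx": 0,"dy": 0,"dz": 0,"ax": 0,"ay": 0,"az": 0},
  {"dx": 0,"dy": 0,"dz": 0,"ax": 0,"ay": 0,"az": 0},
  {"dx": 0,"dy": 0,"dz": 0,"ax": 0,"ay": 0,"az": 0},
], gripper=0, grip_force=50)

```text
clock: 7.68
ee_pos: [0.5344, 0.024, 0.0026]
ee_rot: [[-0.998, -0.065, -0.0], [-0.065, 0.998, -0.0], [0.0, -0.0, -1.0]]
force: [0.7, -0.2, -1.0]
gripper_width: 0.0002
```

Request:
drive_tool([
  {"dx": 0,"dy": 0,"dz": -0.03,"ax": 0,"ay": 0,"az": 0},
  {"dx": 0,"dy": 0,"dz": -0.06,"ax": 0,"ay": 0,"az": 0},
  {"dx": 0,"dy": 0,"dz": -0.05,"ax": 0,"ay": 0,"az": 0},
  {"dx": 0,"dy": 0,"dz": 0,"ax": 0,"ay": 0,"az": 0},
  {"dx": 0,"dy": 0,"dz": 0,"ax": 0,"ay": 0,"az": 0},
])

```text
clock: 8.3
ee_pos: [0.5341, 0.0241, 0.1423]
ee_rot: [[-0.998, -0.065, -0.0], [-0.065, 0.998, 0.0], [0.0, 0.0, -1.0]]
force: [-0.2, -0.3, -0.5]
gripper_width: 0.0003
```

```bash
python3 look.py held bore_top,lever_end,lever; python3 - <<'E'
from h import *
im=cv2.imread('pics/held.png'); cv2.imwrite('pics/heldc.png',cv2.resize(im[200:440,180:460],(700,600)))
n='top';grab_frame(n);c=cam(n)
for k in('bore_top','lever_end'):
    for d in mark_of(n,k): print(n,k,d['conf'],np.round(w(c,d['position']),4))
E
```

```text
bore_top 0.6 [0.5372 0.0226 0.0269] [317. 223.]
bore_top 0.56 [0.4996 0.1786 0.027 ] [543. 185.]
lever_end 0.96 [0.4406 0.022  0.0021] [325.  81.]
lever_end 0.61 [0.4889 0.0844 0.0045] [405. 157.]
lever 0.98 [ 0.5024  0.1773 -0.004 ] [520. 181.]
lever 0.74 [ 0.4807 -0.1336  0.0878] [ 28. 136.]
lever 0.71 [5.398e-01 2.170e-02 2.000e-04] [315. 216.]
8.3 [-0.516  0.362  0.504  1.914 -0.217  0.919  1.73 ] [0.5341 0.0241 0.1423] yaw -176.25338946093905
top bore_top 0.68 [0.2846 0.2202 0.0254]
top bore_top 0.61 [0.5001 0.1728 0.0245]
top lever_end 0.96 [ 0.4905  0.084  -0.003 ]
top lever_end 0.61 [0.3661 0.1931 0.0009]
top lever_end 0.57 [0.3369 0.1289 0.0044]
```

View pics/heldc.png

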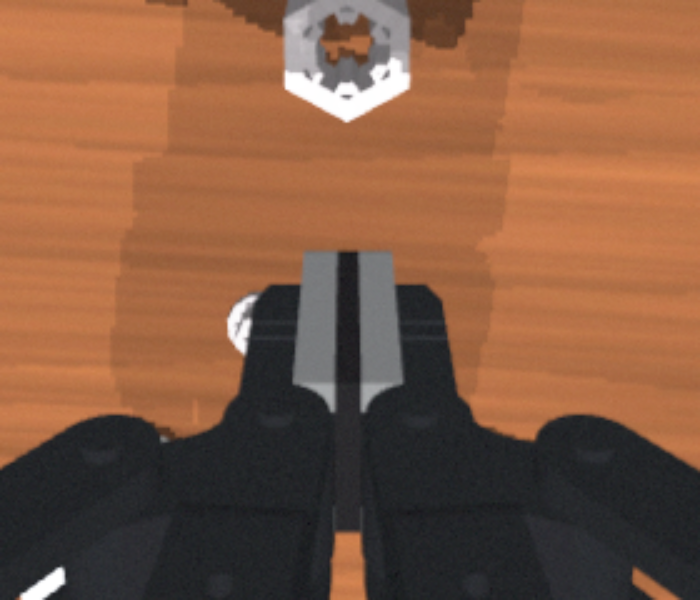

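The gripper closed to zero. The hub is still on the bench at about (319,218) px and the fingers are empty. I need to find out why.

```bash
python3 - <<'E'
from h import *
import pickle
c,st=pickle.load(open('pics/held.pkl','rb'))
for z in (0,.026,.05): print(z,proj(c,[.5359,.0236,z]))
print('end',proj(c,[.444,.0177,.003]),'fingertip',proj(c,st['ee_pos']))
n='top';im=grab_frame(n);ct=cam(n);cv2.imwrite('pics/top1.png',im)
print('tcp in top',proj(ct,st['ee_pos']),'lever',proj(ct,[.5359,.0236,.026]))
im2=grab_frame('scene');cs=cam('scene');cv2.imwrite('pics/sc1.png',im2)
print('tcp in scene',proj(cs,st['ee_pos']),'lever',proj(cs,[.5359,.0236,.026]))
u,v=[int(q) for q in proj(cs,[.536,.024,.08])]
cv2.imwrite('pics/sc1c.png',cv2.resize(im2[v-75:v+75,u-100:u+100],(800,600),interpolation=cv2.INTER_CUBIC)); print(u-100,v-75)
E
```

```text
0 [318.22391734 211.51421081]
0.026 [318.16942534 221.05004431]
0.05 [318.11046049 231.3686044 ]
end [318.21146142  85.84139294] fingertip [319.11802771 290.95161004]
tcp in top [356.7695801  234.02373889] lever [353.76821839 240.44227812]
tcp in scene [301.18235403 248.04754555] lever [302.92079019 282.83071666]
202 192
```

View pics/sc1c.png

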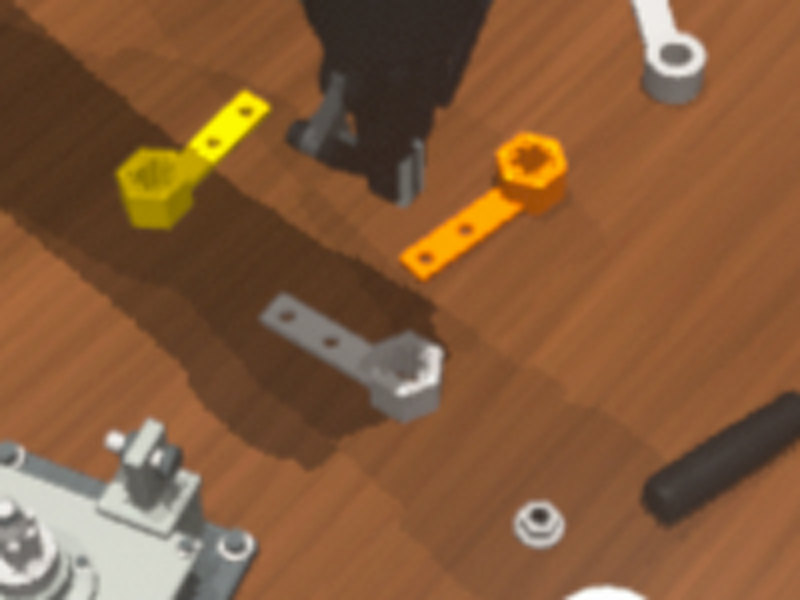

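```bash
python3 - <<'E'
from h import *
st=read_state(); print(st['clock'],st['gripper_width'],st['ee_pos'],st['force'])
cs=cam('scene')
p=np.array(st['ee_pos']);R=np.array(st['ee_rot'])
for s in (-.045,-.02,0,.02,.045):
  for z in(0,-.02): print(s,z,(proj(cs,p+R@[0,s,z])-[202,192])*4)
c=cam('wrist')
for s in (-.03,-.01,0,.01,.03): print('wrist',s,proj(c,p+R@[0,s,0]))
im=grab_frame('wrist'); cv2.imwrite('pics/w2.png',im); print('diff to held',np.abs(im.astype(int)-cv2.imread('pics/held.png')).mean())
E
```

```text
8.75 9.523465527252547e-05 [0.53427378 0.02387348 0.14232008] [0.29460268 0.73380475 0.69624903]
-0.045 0 [340.3007011  285.86882771]
-0.045 -0.02 [338.44283612 260.19930341]
-0.02 0 [371.93591294 251.51749964]
-0.02 -0.02 [370.60668894 225.64047198]
0 0 [396.65660124 224.67435794]
0 -0.02 [395.73105584 198.6452993 ]
0.02 0 [420.87241483 198.37943816]
0.02 -0.02 [420.33429764 172.21005563]
0.045 0 [450.45546734 166.25646242]
0.045 -0.02 [450.37990207 139.92720118]
wrist -0.03 [252.87751506 290.99368847]
wrist -0.01 [297.03642515 290.96589596]
wrist 0 [319.11844228 290.95199809]
wrist 0.01 [341.20216773 290.93809914]
wrist 0.03 [385.37474438 290.91029802]
diff to held 2.733989800347222
```

The lever hasn't moved and nothing was touched. Both the scene and wrist views suggest the shut fingertips sit about 20 to 27 mm behind the reported TCP, so they passed over the 26 mm hub. I'll measure that by touching free bench with the shut fingers.

Request:
drive_tool([
  {"dx": 0,"dy": -0.035,"dz": 0.04,"ax": 0,"ay": 0,"az": 0},
  {"dx": 0,"dy": -0.034,"dz": 0.05,"ax": 0,"ay": 0,"az": 0},
  {"dx": 0,"dy": 0,"dz": 0.044,"ax": 0,"ay": 0,"az": 0},
  {"dx": 0,"dy": 0,"dz": 0.004,"ax": 0,"ay": 0,"az": 0},
  {"dx": 0,"dy": 0,"dz": 0,"ax": 0,"ay": 0,"az": 0},
])

```text
clock: 9.43
ee_pos: [0.5395, -0.0446, 0.0057]
ee_rot: [[-0.998, -0.066, 0.001], [-0.066, 0.998, -0.0], [-0.001, -0.0, -1.0]]
force: [0.5, 0.5, 1.0]
gripper_width: 0.0002
```

Request:
drive_tool([
  {"dx": 0,"dy": 0,"dz": 0.003,"ax": 0,"ay": 0,"az": 0},
  {"dx": 0,"dy": 0,"dz": 0,"ax": 0,"ay": 0,"az": 0},
])

```text
clock: 9.68
ee_pos: [0.5395, -0.0445, 0.0026]
ee_rot: [[-0.998, -0.066, 0.002], [-0.066, 0.998, 0.0], [-0.002, 0.0, -1.0]]
force: [0.4, -0.6, -0.1]
gripper_width: -0.0001
```

```bash
python3 - <<'E'
from h import *
st=read_state(); print(st['clock'],st['ee_pos'],st['force'],st['gripper_width'])
grab_frame('wrist')
im=grab_frame('scene');cs=cam('scene');cv2.imwrite('pics/sc2.png',im)
p=np.array(st['ee_pos']);R=np.array(st['ee_rot'])
u,v=[int(q) for q in proj(cs,p)]
a=cv2.resize(im[v-40:v+40,u-50:u+50],(600,480),interpolation=cv2.INTER_CUBIC)
for z in (0,-.02): cv2.drawMarker(a,tuple(((proj(cs,p+R@[0,0,z])-[u-50,v-40]+.5)*6).astype(int).tolist()),(0,0,255),1,20)
cv2.imwrite('pics/sc2c.png',a)
E
```

```text
9.675 [ 0.53950771 -0.04451712  0.00259918] [ 0.40396915 -0.64904553 -0.14025597] -7.840398206842304e-05
```

No contact at TCP z = 0.0026. I'll keep feeling downward in small steps.

Request:
drive_tool([
  {"dx": 0,"dy": 0,"dz": 0.003,"ax": 0,"ay": 0,"az": 0},
  {"dx": 0,"dy": 0,"dz": 0.003,"ax": 0,"ay": 0,"az": 0},
  {"dx": 0,"dy": 0,"dz": 0,"ax": 0,"ay": 0,"az": 0},
])

```text
clock: 10.15
ee_pos: [0.5387, -0.0449, -0.0047]
ee_rot: [[-0.998, -0.065, -0.001], [-0.065, 0.998, -0.0], [0.001, -0.0, -1.0]]
force: [-0.2, 1.0, 0.4]
gripper_width: -0.0002
```

Request:
drive_tool([
  {"dx": 0,"dy": 0,"dz": 0.003,"ax": 0,"ay": 0,"az": 0},
  {"dx": 0,"dy": 0,"dz": 0,"ax": 0,"ay": 0,"az": 0},
])

```text
clock: 10.4
ee_pos: [0.5388, -0.0449, -0.0076]
ee_rot: [[-0.998, -0.065, -0.0], [-0.065, 0.998, -0.0], [0.0, -0.0, -1.0]]
force: [-0.5, 0.8, -0.6]
gripper_width: 0.0001
```

Request:
drive_tool([
  {"dx": 0,"dy": 0,"dz": 0.003,"ax": 0,"ay": 0,"az": 0},
  {"dx": 0,"dy": 0,"dz": 0,"ax": 0,"ay": 0,"az": 0},
])

```text
clock: 10.65
ee_pos: [0.5387, -0.0449, -0.0106]
ee_rot: [[-0.998, -0.065, -0.0], [-0.065, 0.998, -0.0], [0.0, -0.0, -1.0]]
force: [-0.3, 0.8, 0.1]
gripper_width: -0.0
```

Request:
drive_tool([
  {"dx": 0,"dy": 0,"dz": 0.003,"ax": 0,"ay": 0,"az": 0},
  {"dx": 0,"dy": 0,"dz": 0.002,"ax": 0,"ay": 0,"az": 0},
  {"dx": 0,"dy": 0,"dz": 0,"ax": 0,"ay": 0,"az": 0},
])

```text
clock: 11.02
ee_pos: [0.5387, -0.0449, -0.0156]
ee_rot: [[-0.998, -0.065, -0.0], [-0.065, 0.998, -0.0], [0.0, -0.0, -1.0]]
force: [0.5, -0.6, -0.7]
gripper_width: -0.0
```

Request:
drive_tool([
  {"dx": 0,"dy": 0,"dz": 0.002,"ax": 0,"ay": 0,"az": 0},
  {"dx": 0,"dy": 0,"dz": 0,"ax": 0,"ay": 0,"az": 0},
])

```text
clock: 11.28
ee_pos: [0.5388, -0.0449, -0.0175]
ee_rot: [[-0.998, -0.065, -0.0], [-0.065, 0.998, -0.0], [0.0, -0.0, -1.0]]
force: [0.3, -0.3, -0.2]
gripper_width: 0.0001
```

Request:
drive_tool([
  {"dx": 0,"dy": 0,"dz": 0.002,"ax": 0,"ay": 0,"az": 0},
  {"dx": 0,"dy": 0,"dz": 0,"ax": 0,"ay": 0,"az": 0},
])

```text
clock: 11.52
ee_pos: [0.5388, -0.0449, -0.0195]
ee_rot: [[-0.998, -0.065, -0.0], [-0.065, 0.998, -0.0], [0.0, -0.0, -1.0]]
force: [-0.5, -0.1, -0.6]
gripper_width: -0.0
```

Request:
drive_tool([
  {"dx": 0,"dy": 0,"dz": 0.0015,"ax": 0,"ay": 0,"az": 0},
  {"dx": 0,"dy": 0,"dz": 0,"ax": 0,"ay": 0,"az": 0},
])

```text
clock: 11.78
ee_pos: [0.5388, -0.0449, -0.021]
ee_rot: [[-0.998, -0.065, -0.0], [-0.065, 0.998, -0.0], [0.0, -0.0, -1.0]]
force: [-1.0, 0.3, 0.3]
gripper_width: -0.0001
```

Request:
drive_tool([
  {"dx": 0,"dy": 0,"dz": 0.0015,"ax": 0,"ay": 0,"az": 0},
  {"dx": 0,"dy": 0,"dz": 0,"ax": 0,"ay": 0,"az": 0},
])

```text
clock: 12.02
ee_pos: [0.5388, -0.0449, -0.0225]
ee_rot: [[-0.998, -0.065, -0.0], [-0.065, 0.998, -0.0], [0.0, -0.0, -1.0]]
force: [-0.2, -0.0, 0.3]
gripper_width: -0.0002
```

Request:
drive_tool([
  {"dx": 0,"dy": 0,"dz": 0.001,"ax": 0,"ay": 0,"az": 0},
  {"dx": 0,"dy": 0,"dz": 0,"ax": 0,"ay": 0,"az": 0},
])

```text
clock: 12.28
ee_pos: [0.5388, -0.0449, -0.0235]
ee_rot: [[-0.998, -0.065, -0.0], [-0.065, 0.998, -0.0], [0.0, -0.0, -1.0]]
force: [0.9, 0.2, -0.7]
gripper_width: 0.0001
```

Request:
drive_tool([
  {"dx": 0,"dy": 0,"dz": 0.001,"ax": 0,"ay": 0,"az": 0},
  {"dx": 0,"dy": 0,"dz": 0,"ax": 0,"ay": 0,"az": 0},
])

```text
clock: 12.52
ee_pos: [0.5388, -0.0449, -0.0245]
ee_rot: [[-0.998, -0.065, -0.0], [-0.065, 0.998, -0.0], [0.0, -0.0, -1.0]]
force: [0.2, 0.0, -0.2]
gripper_width: 0.0001
```

Request:
drive_tool([
  {"dx": 0,"dy": 0,"dz": 0.001,"ax": 0,"ay": 0,"az": 0},
  {"dx": 0,"dy": 0,"dz": 0,"ax": 0,"ay": 0,"az": 0},
])

```text
clock: 12.78
ee_pos: [0.5388, -0.0449, -0.0255]
ee_rot: [[-0.998, -0.065, -0.0], [-0.065, 0.998, -0.0], [0.0, -0.0, -1.0]]
force: [1.1, -0.6, -0.5]
gripper_width: 0.0002
```

The TCP is 25 mm below bench level with no contact, so the real fingertips end more than 25 mm behind the reported TCP. I'll regrasp with TCP z at about -0.022.

Request:
drive_tool([
  {"dx": 0,"dy": 0,"dz": -0.05,"ax": 0,"ay": 0,"az": 0},
  {"dx": 0,"dy": 0.02,"dz": -0.04,"ax": 0,"ay": 0,"az": 0},
  {"dx": 0,"dy": 0.0487,"dz": 0,"ax": 0,"ay": 0,"az": 0},
  {"dx": 0,"dy": 0,"dz": 0,"ax": 0,"ay": 0,"az": 0},
  {"dx": 0,"dy": 0,"dz": 0,"ax": 0,"ay": 0,"az": 0},
], gripper=0.85)

```text
clock: 13.4
ee_pos: [0.5343, 0.0234, 0.0645]
ee_rot: [[-0.998, -0.065, -0.0], [-0.065, 0.998, -0.0], [0.0, -0.0, -1.0]]
force: [0.2, 0.4, 0.1]
gripper_width: 0.0727
```

Request:
drive_tool([
  {"dx": 0,"dy": 0,"dz": 0.05,"ax": 0,"ay": 0,"az": 0},
  {"dx": 0,"dy": 0,"dz": 0.03,"ax": 0,"ay": 0,"az": 0},
  {"dx": 0,"dy": 0,"dz": 0.0065,"ax": 0,"ay": 0,"az": 0},
  {"dx": 0,"dy": 0,"dz": 0,"ax": 0,"ay": 0,"az": 0},
])

```text
clock: 13.9
ee_pos: [0.5346, 0.0228, -0.0215]
ee_rot: [[-0.998, -0.064, -0.0], [-0.064, 0.998, -0.0], [0.0, -0.0, -1.0]]
force: [0.1, 0.0, -0.5]
gripper_width: 0.0725
```

Request:
drive_tool([
  {"dx": 0,"dy": 0,"dz": 0,"ax": 0,"ay": 0,"az": 0},
  {"dx": 0,"dy": 0,"dz": 0,"ax": 0,"ay": 0,"az": 0},
  {"dx": 0,"dy": 0,"dz": 0,"ax": 0,"ay": 0,"az": 0},
  {"dx": 0,"dy": 0,"dz": 0,"ax": 0,"ay": 0,"az": 0},
  {"dx": 0,"dy": 0,"dz": 0,"ax": 0,"ay": 0,"az": 0},
], gripper=0.2, grip_force=60)

```text
clock: 14.52
ee_pos: [0.535, 0.0238, -0.0208]
ee_rot: [[-0.998, -0.065, 0.001], [-0.065, 0.998, 0.0], [-0.001, 0.0, -1.0]]
force: [-4.2, 0.3, 13.3]
gripper_width: 0.0346
```

Request:
drive_tool([
  {"dx": 0,"dy": 0,"dz": -0.01,"ax": 0,"ay": 0,"az": 0},
  {"dx": 0,"dy": 0,"dz": -0.04,"ax": 0,"ay": 0,"az": 0},
  {"dx": 0,"dy": 0,"dz": -0.06,"ax": 0,"ay": 0,"az": 0},
  {"dx": 0,"dy": 0,"dz": -0.05,"ax": 0,"ay": 0,"az": 0},
  {"dx": 0,"dy": 0,"dz": 0,"ax": 0,"ay": 0,"az": 0},
  {"dx": 0,"dy": 0,"dz": 0,"ax": 0,"ay": 0,"az": 0},
])

```text
clock: 15.28
ee_pos: [0.5339, 0.0239, 0.1378]
ee_rot: [[-0.998, -0.066, -0.0], [-0.066, 0.998, 0.0], [0.0, 0.0, -1.0]]
force: [0.3, -0.9, -2.4]
gripper_width: 0.035
```

```bash
python3 look.py held2 bore_top,lever_end; python3 - <<'E'
from h import *
import pickle
c,st=pickle.load(open('pics/held2.pkl','rb')); im=cv2.imread('pics/held2.png'); print(st['force'],st['gripper_width'])
p=np.array(st['ee_pos']);R=np.array(st['ee_rot'])
for q in ([0,0,-.048],[0,0,-.022],[.092,0,-.025]): print(q,proj(c,p+R@q))
cv2.imwrite('pics/held2c.png',cv2.resize(im[190:430,180:460],(700,600),interpolation=cv2.INTER_CUBIC))
E
```

```text
bore_top 0.94 [0.5322 0.021  0.1878] [311. 352.]
bore_top 0.64 [0.5016 0.1764 0.0231] [540. 189.]
lever_end 0.87 [0.49   0.0833 0.0069] [405. 160.]
lever_end 0.67 [0.4401 0.0254 0.1605] [342.  64.]
15.275 [-0.541  0.374  0.537  1.919 -0.239  0.912  1.75 ] [0.5339 0.0239 0.1378] yaw -176.2442819105443
[ 0.29120116 -0.87507869 -2.38227696] 0.03504176780549051
[0, 0, -0.048] [319.17588322 353.55831157]
[0, 0, -0.022] [319.14052221 315.39135463]
[0.092, 0, -0.025] [318.97249686  68.27470666]
```

View pics/held2c.png

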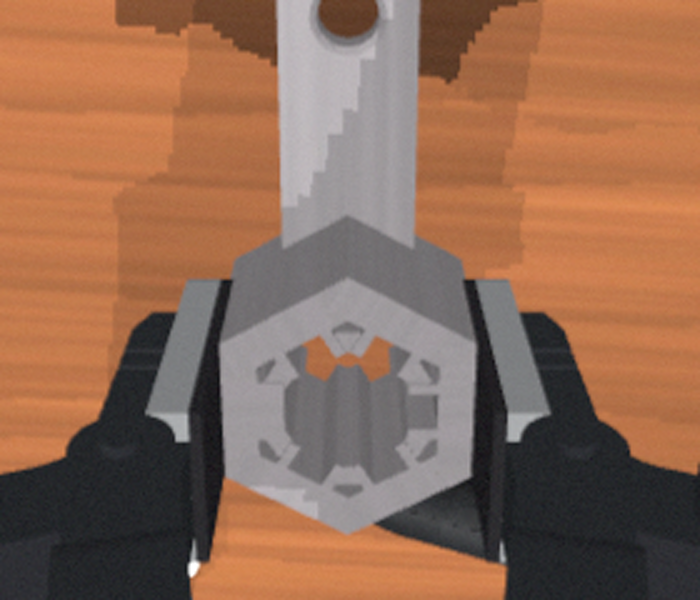

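The lever is held squarely. Hub top centre is at px (319,352) against a predicted (319,354), so the bore axis is within about 1 mm of the tool axis. I've now used 12 pictures, so from here I go by numbers and touch.

```bash
python3 - <<'E'
from h import *
import pickle
c,st=pickle.load(open('pics/un1.pkl','rb')); g=cv2.imread('pics/un1.png').mean(2)
# dark-ringed disc of thread end near (305.5,223) 
for th in (85,95,105):
    b=np.zeros(g.shape,np.uint8); b[205:240,288:324]=g[205:240,288:324]>th
    k,l,s,ce=cv2.connectedComponentsWithStats(b,connectivity=4); i=l[223,305]; print(th,i,s[i],ce[i],back(c,*ce[i],.125))
rows([.4918,-.1994,.130],np.radians(174),6)
E
```

```text
85 1 [ 288  205   36   35 1211] [305.48389761 222.1552436 ] [ 0.48921013 -0.19862795  0.125     ]
95 1 [ 288  205   36   35 1188] [305.46969697 222.17845118] [ 0.48922803 -0.19863576  0.125     ]
105 1 [ 288  205   36   35 1116] [305.20698925 222.63172043] [ 0.48957641 -0.19877827  0.125     ]
6
[np.float64(0.0094), np.float64(-0.0366), np.float64(0.0012), np.float64(-0.0001), np.float64(-0.0003), np.float64(0.0283)]
[np.float64(0.0083), np.float64(-0.0369), np.float64(0.0012), np.float64(-0.0001), np.float64(-0.0003), np.float64(0.0283)]
[np.float64(0.0073), np.float64(-0.0371), np.float64(0.0012), np.float64(-0.0001), np.float64(-0.0003), np.float64(0.0283)]
[np.float64(0.0062), np.float64(-0.0373), np.float64(0.0012), np.float64(-0.0001), np.float64(-0.0003), np.float64(0.0283)]
[np.float64(0.0052), np.float64(-0.0375), np.float64(0.0012), np.float64(-0.0001), np.float64(-0.0003), np.float64(0.0283)]
[np.float64(0.0041), np.float64(-0.0376), np.float64(0.0012), np.float64(-0.0001), np.float64(-0.0003), np.float64(0.0283)]
```

Request:
drive_tool([
  {"dx": 0.0095,"dy": -0.0365,"dz": 0,"ax": 0,"ay": 0,"az": 0.028},
  {"dx": 0.0085,"dy": -0.037,"dz": 0,"ax": 0,"ay": 0,"az": 0.028},
  {"dx": 0.0075,"dy": -0.037,"dz": 0,"ax": 0,"ay": 0,"az": 0.028},
  {"dx": 0.0065,"dy": -0.0375,"dz": 0,"ax": 0,"ay": 0,"az": 0.028},
  {"dx": 0.005,"dy": -0.0375,"dz": 0,"ax": 0,"ay": 0,"az": 0.028},
  {"dx": 0.004,"dy": -0.0375,"dz": 0.006,"ax": 0,"ay": 0,"az": 0.029},
  {"dx": 0,"dy": 0,"dz": 0,"ax": 0,"ay": 0,"az": 0},
  {"dx": 0,"dy": 0,"dz": 0,"ax": 0,"ay": 0,"az": 0},
])

```text
clock: 16.42
ee_pos: [0.492, -0.199, 0.1314]
ee_rot: [[-0.995, 0.103, -0.001], [0.103, 0.995, 0.0], [0.001, 0.0, -1.0]]
force: [0.5, 0.6, -2.0]
gripper_width: 0.0346
```

```bash
cat > chk.py <<'E'
import sys
from h import *
st=read_state(); x,y,z,yw=map(float,sys.argv[1:5]); R=np.array(st['ee_rot'])
print(st['clock'],np.round(st['ee_pos'],4),'yaw',round(np.degrees(np.arctan2(R[1,0],R[0,0])),2),'F',np.round(st['force'],1),'T',np.round(st['torque'],2),st['gripper_width'],st['joint_pos'][6])
rows([x,y,z],np.radians(yw),1)
E
python3 chk.py .4912 -.1991 .100 174
python3 look.py abv shaft_end,seat,bore_top
python3 - <<'E'
from h import *
grab_frame('top');c=cam('top')
for k in('bore_top','lever_end'):
    for d in mark_of('top',k)[:3]: print(k,round(d['conf'],2),np.round(w(c,d['position']),4))
grab_frame('scene');c=cam('scene')
for k in('bore_top','lever_end','shaft_end'):
    for d in mark_of('scene',k)[:3]: print(k,round(d['conf'],2),np.round(w(c,d['position']),4))
E
```

```text
16.425 [ 0.492  -0.199   0.1314] yaw 174.06 F [ 0.5  0.6 -2. ] T [ 0.03 -0.06 -0.03] 0.03460215826781979 2.061262719725351
1
[np.float64(0.0008), np.float64(-0.0002), np.float64(0.0314), np.float64(0.0), np.float64(-0.0014), np.float64(0.0011)]
bore_top 0.79 [ 0.4922 -0.2028  0.1773] [308. 351.]
16.425 [-0.189  0.396  0.635  1.935 -0.295  0.905  2.061] [ 0.492  -0.199   0.1314] yaw 174.06489498672846
bore_top 0.73 [0.3431 0.0304 0.0256]
bore_top 0.59 [ 0.4922 -0.1955  0.18  ]
bore_top 0.59 [0.4995 0.1758 0.023 ]
lever_end 0.88 [ 0.4898  0.0859 -0.0015]
lever_end 0.63 [0.3337 0.1252 0.0017]
lever_end 0.56 [ 3.670e-01  1.921e-01 -2.000e-04]
bore_top 0.95 [ 0.4913 -0.1976  0.1795]
bore_top 0.89 [0.3363 0.0275 0.0252]
bore_top 0.68 [0.5023 0.173  0.0327]
lever_end 0.94 [0.4871 0.0883 0.0062]
lever_end 0.85 [0.3661 0.1935 0.0035]
lever_end 0.76 [0.3344 0.1308 0.0065]
shaft_end 0.83 [ 0.4887 -0.2002  0.125 ]
```

Request:
drive_tool([
  {"dx": 0.0008,"dy": -0.0004,"dz": 0.015,"ax": 0,"ay": 0,"az": 0},
  {"dx": 0,"dy": 0,"dz": 0.012,"ax": 0,"ay": 0,"az": 0},
  {"dx": 0,"dy": 0,"dz": 0,"ax": 0,"ay": 0,"az": 0},
])

```text
clock: 17.35
ee_pos: [0.4907, -0.1996, 0.1038]
ee_rot: [[-0.995, 0.104, -0.002], [0.104, 0.995, 0.0], [0.002, -0.0, -1.0]]
force: [-0.1, -1.5, -2.1]
gripper_width: 0.0349
```

Request:
drive_tool([
  {"dx": 0,"dy": 0,"dz": 0.003,"ax": 0,"ay": 0,"az": 0},
  {"dx": 0,"dy": 0,"dz": 0.002,"ax": 0,"ay": 0,"az": 0},
  {"dx": 0,"dy": 0,"dz": 0,"ax": 0,"ay": 0,"az": 0},
])

```text
clock: 17.73
ee_pos: [0.4915, -0.1998, 0.1002]
ee_rot: [[-0.995, 0.104, 0.0], [0.104, 0.995, -0.0], [-0.0, -0.0, -1.0]]
force: [-0.6, -0.4, -1.6]
gripper_width: 0.0347
```

Request:
drive_tool([
  {"dx": 0,"dy": 0,"dz": 0.003,"ax": 0,"ay": 0,"az": 0},
  {"dx": 0,"dy": 0,"dz": 0.002,"ax": 0,"ay": 0,"az": 0},
  {"dx": 0,"dy": 0,"dz": 0,"ax": 0,"ay": 0,"az": 0},
])

```text
clock: 18.1
ee_pos: [0.4914, -0.1997, 0.095]
ee_rot: [[-0.995, 0.104, -0.0], [0.104, 0.995, -0.0], [0.0, -0.0, -1.0]]
force: [0.2, 0.9, -2.4]
gripper_width: 0.0342
```

```bash
python3 chk.py .4914 -.1993 .086 174
```

```text
18.1 [ 0.4914 -0.1997  0.095 ] yaw 174.05 F [ 0.2  0.9 -2.4] T [ 0.   -0.06  0.  ] 0.034245676736059584 2.1003549558477768
1
[np.float64(0.0), np.float64(0.0004), np.float64(0.009), np.float64(-0.0001), np.float64(-0.0002), np.float64(0.0009)]
```

Request:
drive_tool([
  {"dx": 0,"dy": 0,"dz": 0.002,"ax": 0,"ay": 0,"az": 0},
  {"dx": 0,"dy": 0,"dz": 0.002,"ax": 0,"ay": 0,"az": 0},
  {"dx": 0,"dy": 0,"dz": 0,"ax": 0,"ay": 0,"az": 0},
])

```text
clock: 18.48
ee_pos: [0.4913, -0.1997, 0.091]
ee_rot: [[-0.995, 0.104, -0.0], [0.104, 0.995, -0.0], [0.0, -0.0, -1.0]]
force: [-0.2, 0.4, -2.1]
gripper_width: 0.0346
```

Request:
drive_tool([
  {"dx": 0,"dy": 0,"dz": 0.002,"ax": 0,"ay": 0,"az": 0},
  {"dx": 0,"dy": 0,"dz": 0.001,"ax": 0,"ay": 0,"az": 0},
  {"dx": 0,"dy": 0,"dz": 0,"ax": 0,"ay": 0,"az": 0},
])

```text
clock: 18.85
ee_pos: [0.4913, -0.1997, 0.088]
ee_rot: [[-0.995, 0.104, -0.0], [0.104, 0.995, 0.0], [0.0, -0.0, -1.0]]
force: [-1.5, -0.1, -2.7]
gripper_width: 0.035
```

Request:
drive_tool([
  {"dx": 0,"dy": 0,"dz": 0.001,"ax": 0,"ay": 0,"az": 0},
  {"dx": 0,"dy": 0,"dz": 0.001,"ax": 0,"ay": 0,"az": 0},
  {"dx": 0,"dy": 0,"dz": 0,"ax": 0,"ay": 0,"az": 0},
])

```text
clock: 19.23
ee_pos: [0.4914, -0.1997, 0.0861]
ee_rot: [[-0.995, 0.104, -0.0], [0.104, 0.995, 0.0], [0.0, 0.0, -1.0]]
force: [-3.2, 1.0, 0.2]
gripper_width: 0.0347
```

Request:
drive_tool([
  {"dx": 0.0005,"dy": 0,"dz": 0,"ax": 0,"ay": 0,"az": 0},
  {"dx": 0,"dy": 0,"dz": 0.0007,"ax": 0,"ay": 0,"az": 0},
  {"dx": 0,"dy": 0,"dz": 0,"ax": 0,"ay": 0,"az": 0},
])

```text
clock: 19.6
ee_pos: [0.4909, -0.1996, 0.0853]
ee_rot: [[-0.995, 0.103, -0.0], [0.103, 0.995, 0.0], [0.0, 0.0, -1.0]]
force: [-0.5, 1.9, -0.5]
gripper_width: 0.0348
```

```bash
python3 chk.py .4908 -.1997 .085 174
```

```text
19.6 [ 0.4909 -0.1996  0.0853] yaw 174.06 F [-0.5  1.9 -0.5] T [0.44 0.11 0.  ] 0.03479931170685204 2.1105763565003506
1
[np.float64(0.0001), np.float64(-0.0001), np.float64(0.0003), np.float64(0.0), np.float64(-0.0001), np.float64(0.0011)]
```

Request:
drive_tool([
  {"dx": 0,"dy": 0.0003,"dz": 0,"ax": 0,"ay": 0,"az": 0},
  {"dx": 0,"dy": 0,"dz": 0.0008,"ax": 0,"ay": 0,"az": 0},
  {"dx": 0,"dy": 0,"dz": 0,"ax": 0,"ay": 0,"az": 0},
])

```text
clock: 19.98
ee_pos: [0.491, -0.1995, 0.0846]
ee_rot: [[-0.995, 0.104, 0.0], [0.104, 0.995, -0.0], [-0.0, -0.0, -1.0]]
force: [0.8, -0.1, -2.5]
gripper_width: 0.0346
```

```bash
python3 chk.py .4908 -.1997 .084 174
```

```text
19.975 [ 0.491  -0.1995  0.0846] yaw 174.05 F [ 0.8 -0.1 -2.5] T [0.16 0.07 0.02] 0.03455381911568069 2.110775323134557
1
[np.float64(0.0002), np.float64(-0.0003), np.float64(0.0006), np.float64(-0.0002), np.float64(0.0), np.float64(0.0009)]
```

Request:
drive_tool([
  {"dx": 0,"dy": 0,"dz": 0.0008,"ax": 0,"ay": 0,"az": 0},
  {"dx": 0,"dy": 0,"dz": 0.0007,"ax": 0,"ay": 0,"az": 0},
  {"dx": 0,"dy": 0,"dz": 0,"ax": 0,"ay": 0,"az": 0},
])

```text
clock: 20.35
ee_pos: [0.4909, -0.1994, 0.083]
ee_rot: [[-0.995, 0.104, -0.0], [0.104, 0.995, -0.0], [0.0, -0.0, -1.0]]
force: [-0.4, 0.3, -2.2]
gripper_width: 0.0349
```

Request:
drive_tool([
  {"dx": 0,"dy": 0,"dz": 0.0008,"ax": 0,"ay": 0,"az": 0},
  {"dx": 0,"dy": 0,"dz": 0.0007,"ax": 0,"ay": 0,"az": 0},
  {"dx": 0,"dy": 0,"dz": 0,"ax": 0,"ay": 0,"az": 0},
])

```text
clock: 20.72
ee_pos: [0.491, -0.1994, 0.0816]
ee_rot: [[-0.995, 0.104, -0.0], [0.104, 0.995, -0.0], [0.0, -0.0, -1.0]]
force: [-0.0, 1.0, -2.3]
gripper_width: 0.0348
```

```bash
python3 chk.py .4908 -.1997 .084 174
```

```text
20.725 [ 0.491  -0.1994  0.0816] yaw 174.06 F [-0.   1.  -2.3] T [ 0.15 -0.03  0.01] 0.03475814098422933 2.1138968149790385
1
[np.float64(0.0001), np.float64(-0.0003), np.float64(-0.0024), np.float64(-0.0001), np.float64(-0.0001), np.float64(0.001)]
```

The underside is now about 4 mm below the spline tops with no force, so the splines have mated at 174°. Sliding home.

Request:
drive_tool([
  {"dx": 0,"dy": 0,"dz": 0.002,"ax": 0,"ay": 0,"az": 0},
  {"dx": 0,"dy": 0,"dz": 0.002,"ax": 0,"ay": 0,"az": 0},
  {"dx": 0,"dy": 0,"dz": 0.001,"ax": 0,"ay": 0,"az": 0},
  {"dx": 0,"dy": 0,"dz": 0,"ax": 0,"ay": 0,"az": 0},
])

```text
clock: 21.22
ee_pos: [0.4909, -0.1994, 0.0765]
ee_rot: [[-0.995, 0.104, -0.0], [0.104, 0.995, -0.0], [0.0, -0.0, -1.0]]
force: [-0.1, 1.5, -2.0]
gripper_width: 0.035
```

Request:
drive_tool([
  {"dx": 0,"dy": 0,"dz": 0.002,"ax": 0,"ay": 0,"az": 0},
  {"dx": 0,"dy": 0,"dz": 0.002,"ax": 0,"ay": 0,"az": 0},
  {"dx": 0,"dy": 0,"dz": 0.001,"ax": 0,"ay": 0,"az": 0},
  {"dx": 0,"dy": 0,"dz": 0,"ax": 0,"ay": 0,"az": 0},
])

```text
clock: 21.72
ee_pos: [0.4909, -0.1994, 0.0715]
ee_rot: [[-0.995, 0.104, -0.0], [0.104, 0.995, -0.0], [0.0, -0.0, -1.0]]
force: [0.5, 1.2, -3.8]
gripper_width: 0.035
```

Request:
drive_tool([
  {"dx": 0,"dy": 0,"dz": 0.002,"ax": 0,"ay": 0,"az": 0},
  {"dx": 0,"dy": 0,"dz": 0.002,"ax": 0,"ay": 0,"az": 0},
  {"dx": 0,"dy": 0,"dz": 0.001,"ax": 0,"ay": 0,"az": 0},
  {"dx": 0,"dy": 0,"dz": 0,"ax": 0,"ay": 0,"az": 0},
])

```text
clock: 22.22
ee_pos: [0.4909, -0.1994, 0.0665]
ee_rot: [[-0.995, 0.104, -0.0], [0.104, 0.995, -0.0], [0.0, -0.0, -1.0]]
force: [-0.5, 1.6, -3.5]
gripper_width: 0.0348
```

```bash
python3 chk.py .4908 -.1997 .065 174
```

```text
22.225 [ 0.4909 -0.1994  0.0665] yaw 174.05 F [-0.5  1.6 -3.5] T [ 0.24  0.05 -0.04] 0.034777287410218766 2.129616370743956
1
[np.float64(0.0001), np.float64(-0.0003), np.float64(0.0015), np.float64(-0.0001), np.float64(-0.0001), np.float64(0.0009)]
```

Request:
drive_tool([
  {"dx": 0,"dy": 0.0003,"dz": 0.001,"ax": 0,"ay": 0,"az": 0},
  {"dx": 0,"dy": 0,"dz": 0.001,"ax": 0,"ay": 0,"az": 0},
  {"dx": 0,"dy": 0,"dz": 0,"ax": 0,"ay": 0,"az": 0},
])

```text
clock: 22.6
ee_pos: [0.491, -0.1992, 0.0646]
ee_rot: [[-0.995, 0.104, -0.0], [0.104, 0.995, -0.0], [0.0, -0.0, -1.0]]
force: [-0.9, -0.1, -3.5]
gripper_width: 0.0349
```

Request:
drive_tool([
  {"dx": 0,"dy": 0,"dz": 0.0008,"ax": 0,"ay": 0,"az": 0},
  {"dx": 0,"dy": 0,"dz": 0,"ax": 0,"ay": 0,"az": 0},
])

```text
clock: 22.85
ee_pos: [0.4911, -0.1992, 0.0643]
ee_rot: [[-0.995, 0.104, 0.0], [0.104, 0.995, 0.0], [-0.0, 0.0, -1.0]]
force: [-6.3, 1.8, 9.7]
gripper_width: 0.0346
```

Request:
drive_tool([
  {"dx": 0,"dy": 0,"dz": 0.0005,"ax": 0,"ay": 0,"az": 0},
  {"dx": 0,"dy": 0,"dz": 0,"ax": 0,"ay": 0,"az": 0},
])

```text
clock: 23.1
ee_pos: [0.4911, -0.1992, 0.0642]
ee_rot: [[-0.995, 0.104, 0.0], [0.104, 0.995, 0.0], [-0.0, 0.001, -1.0]]
force: [-8.7, 2.2, 20.8]
gripper_width: 0.0349
```

Seated: TCP z 0.0644 with contact force rising, and the hub has travelled over 20 mm down the splines. I'll ease the downforce and start the clockwise swing.

Request:
drive_tool([
  {"dx": 0,"dy": 0,"dz": -0.001,"ax": 0,"ay": 0,"az": 0},
  {"dx": 0,"dy": 0,"dz": 0,"ax": 0,"ay": 0,"az": 0},
  {"dx": 0,"dy": 0,"dz": 0,"ax": 0,"ay": 0,"az": 0.05},
  {"dx": 0,"dy": 0,"dz": 0,"ax": 0,"ay": 0,"az": 0.07},
  {"dx": 0,"dy": 0,"dz": 0,"ax": 0,"ay": 0,"az": 0.07},
  {"dx": 0,"dy": 0,"dz": 0,"ax": 0,"ay": 0,"az": 0.05},
  {"dx": 0,"dy": 0,"dz": 0,"ax": 0,"ay": 0,"az": 0},
])

```text
clock: 23.98
ee_pos: [0.4906, -0.1989, 0.0643]
ee_rot: [[-0.941, 0.338, -0.001], [0.338, 0.941, 0.0], [0.001, 0.0, -1.0]]
force: [-6.4, 2.6, 5.4]
gripper_width: 0.0348
```

```bash
python3 chk.py .4908 -.1992 .064 108
```

```text
23.975 [ 0.4906 -0.1989  0.0643] yaw 160.26 F [-6.4  2.6  5.4] T [0.47 1.3  0.08] 0.034789332373105136 1.9299479068171987
1
[np.float64(-0.0003), np.float64(-0.0002), np.float64(0.0003), np.float64(-0.0004), np.float64(-0.0009), np.float64(0.9121)]
```

Request:
drive_tool([
  {"dx": 0.0005,"dy": 0,"dz": -0.0002,"ax": 0,"ay": 0,"az": 0.05},
  {"dx": 0,"dy": 0,"dz": 0,"ax": 0,"ay": 0,"az": 0.08},
  {"dx": 0,"dy": 0,"dz": 0,"ax": 0,"ay": 0,"az": 0.08},
  {"dx": 0,"dy": 0,"dz": 0,"ax": 0,"ay": 0,"az": 0.08},
  {"dx": 0,"dy": 0,"dz": 0,"ax": 0,"ay": 0,"az": 0.05},
  {"dx": 0,"dy": 0,"dz": 0,"ax": 0,"ay": 0,"az": 0},
])

```text
clock: 24.72
ee_pos: [0.4905, -0.1984, 0.0643]
ee_rot: [[-0.776, 0.631, -0.001], [0.631, 0.776, 0.0], [0.001, -0.0, -1.0]]
force: [-1.7, 4.3, -1.0]
gripper_width: 0.0347
```

```bash
python3 chk.py .4908 -.1992 .064 108
```

```text
24.725 [ 0.4905 -0.1984  0.0643] yaw 140.87 F [-1.7  4.3 -1. ] T [0.81 0.37 0.09] 0.034727002531354106 1.648059722117568
1
[np.float64(-0.0007), np.float64(-0.0004), np.float64(0.0003), np.float64(-0.0003), np.float64(-0.0006), np.float64(0.5737)]
```

Request:
drive_tool([
  {"dx": 0.0003,"dy": 0.0003,"dz": 0,"ax": 0,"ay": 0,"az": 0.05},
  {"dx": 0,"dy": 0,"dz": 0,"ax": 0,"ay": 0,"az": 0.08},
  {"dx": 0,"dy": 0,"dz": 0,"ax": 0,"ay": 0,"az": 0.08},
  {"dx": 0,"dy": 0,"dz": 0,"ax": 0,"ay": 0,"az": 0.08},
  {"dx": 0,"dy": 0,"dz": 0,"ax": 0,"ay": 0,"az": 0.05},
  {"dx": 0,"dy": 0,"dz": 0,"ax": 0,"ay": 0,"az": 0},
])

```text
clock: 25.48
ee_pos: [0.4907, -0.1982, 0.0644]
ee_rot: [[-0.522, 0.853, 0.0], [0.853, 0.522, -0.0], [-0.0, 0.0, -1.0]]
force: [0.2, 3.3, -4.7]
gripper_width: 0.0347
```

```bash
python3 chk.py .4908 -.1992 .064 108
```

```text
25.475 [ 0.4907 -0.1982  0.0644] yaw 121.45 F [ 0.2  3.3 -4.7] T [ 0.64 -0.25  0.11] 0.03470752346748599 1.3677113958339648
1
[np.float64(-0.0009), np.float64(-0.0005), np.float64(0.0004), np.float64(0.0), np.float64(0.0), np.float64(0.2348)]
```

Request:
drive_tool([
  {"dx": 0,"dy": 0,"dz": 0,"ax": 0,"ay": 0,"az": 0.05},
  {"dx": 0,"dy": 0,"dz": 0,"ax": 0,"ay": 0,"az": 0.05},
  {"dx": 0,"dy": 0,"dz": 0,"ax": 0,"ay": 0,"az": 0.03},
  {"dx": 0,"dy": 0,"dz": 0,"ax": 0,"ay": 0,"az": 0},
  {"dx": 0,"dy": 0,"dz": 0,"ax": 0,"ay": 0,"az": 0},
])

```text
clock: 26.1
ee_pos: [0.4907, -0.1981, 0.0644]
ee_rot: [[-0.407, 0.914, 0.0], [0.914, 0.407, 0.0], [0.0, 0.0, -1.0]]
force: [3.7, 3.9, -8.7]
gripper_width: 0.0349
```

```bash
python3 chk.py .4908 -.1992 .064 108
```

```text
26.1 [ 0.4907 -0.1981  0.0644] yaw 114.01 F [ 3.7  3.9 -8.7] T [ 0.88 -0.9   0.09] 0.0348584231395028 1.2610403714236922
1
[np.float64(-0.001), np.float64(-0.0004), np.float64(0.0004), np.float64(0.0002), np.float64(-0.0001), np.float64(0.1048)]
```

Request:
drive_tool([
  {"dx": 0,"dy": 0,"dz": 0,"ax": 0,"ay": 0,"az": 0.02},
  {"dx": 0,"dy": 0,"dz": 0,"ax": 0,"ay": 0,"az": 0},
])

```text
clock: 26.35
ee_pos: [0.4908, -0.1981, 0.0644]
ee_rot: [[-0.388, 0.922, 0.0], [0.922, 0.388, 0.0], [0.0, 0.0, -1.0]]
force: [4.1, 3.6, -9.4]
gripper_width: 0.0347
```

```bash
python3 chk.py .4908 -.1992 .064 108
```

```text
26.35 [ 0.4908 -0.1981  0.0644] yaw 112.85 F [ 4.1  3.6 -9.4] T [ 0.85 -0.86  0.12] 0.03474964392030042 1.2443834325239829
1
[np.float64(-0.001), np.float64(-0.0004), np.float64(0.0004), np.float64(0.0003), np.float64(-0.0001), np.float64(0.0846)]
```

Request:
drive_tool([
  {"dx": 0,"dy": 0,"dz": 0.0003,"ax": 0,"ay": 0,"az": 0.02},
  {"dx": 0,"dy": 0,"dz": 0,"ax": 0,"ay": 0,"az": 0},
])

```text
clock: 26.6
ee_pos: [0.4908, -0.1981, 0.0643]
ee_rot: [[-0.37, 0.929, 0.0], [0.929, 0.37, 0.0], [0.0, 0.001, -1.0]]
force: [1.9, 5.8, -2.4]
gripper_width: 0.0348
```

```bash
python3 chk.py .4908 -.1992 .064 108|head -1
```

```text
26.6 [ 0.4908 -0.1981  0.0643] yaw 111.7 F [ 1.9  5.8 -2.4] T [ 1.2  -0.53  0.13] 0.034768377893783134 1.2283062422337063
```

Request:
drive_tool([
  {"dx": 0,"dy": 0,"dz": 0,"ax": 0,"ay": 0,"az": 0.02},
  {"dx": 0,"dy": 0,"dz": 0,"ax": 0,"ay": 0,"az": 0},
])

```text
clock: 26.85
ee_pos: [0.4908, -0.1981, 0.0643]
ee_rot: [[-0.351, 0.936, 0.0], [0.936, 0.351, 0.0], [0.0, 0.001, -1.0]]
force: [3.3, 5.2, -2.4]
gripper_width: 0.0345
```

```bash
python3 chk.py .4908 -.1992 .064 108|head -1
```

```text
26.85 [ 0.4908 -0.1981  0.0643] yaw 110.56 F [ 3.3  5.2 -2.4] T [ 1.11 -0.46  0.2 ] 0.03454857337492399 1.211915263468725
```

Request:
drive_tool([
  {"dx": 0,"dy": 0,"dz": 0,"ax": 0,"ay": 0,"az": 0.015},
  {"dx": 0,"dy": 0,"dz": 0,"ax": 0,"ay": 0,"az": 0},
])

```text
clock: 27.1
ee_pos: [0.4909, -0.1981, 0.0644]
ee_rot: [[-0.337, 0.941, 0.0], [0.941, 0.337, 0.0], [0.0, 0.001, -1.0]]
force: [2.9, 5.5, -2.2]
gripper_width: 0.0348
```

```bash
python3 chk.py .4908 -.1992 .064 108|head -1
```

```text
27.1 [ 0.4909 -0.1981  0.0644] yaw 109.7 F [ 2.9  5.5 -2.2] T [ 1.17 -0.49  0.2 ] 0.034817723747642165 1.1996350331532823
```

Request:
drive_tool([
  {"dx": 0,"dy": 0,"dz": 0,"ax": 0,"ay": 0,"az": 0.01},
  {"dx": 0,"dy": 0,"dz": 0,"ax": 0,"ay": 0,"az": 0},
])

```text
clock: 27.35
ee_pos: [0.4909, -0.1981, 0.0644]
ee_rot: [[-0.328, 0.945, 0.001], [0.945, 0.328, 0.0], [0.0, 0.001, -1.0]]
force: [2.2, 5.2, -1.5]
gripper_width: 0.0348
```

```bash
python3 chk.py .4908 -.1992 .064 108|head -1
```

```text
27.35 [ 0.4909 -0.1981  0.0644] yaw 109.14 F [ 2.2  5.2 -1.5] T [ 1.16 -0.56  0.22] 0.03476179106166233 1.1915569563316375
```

Request:
drive_tool([
  {"dx": 0,"dy": 0,"dz": 0,"ax": 0,"ay": 0,"az": 0.01},
  {"dx": 0,"dy": 0,"dz": 0,"ax": 0,"ay": 0,"az": 0},
])

```text
clock: 27.6
ee_pos: [0.4909, -0.1981, 0.0643]
ee_rot: [[-0.318, 0.948, 0.0], [0.948, 0.318, 0.0], [0.0, 0.001, -1.0]]
force: [2.9, 5.1, -2.5]
gripper_width: 0.0351
```

```bash
python3 chk.py .4908 -.1992 .064 108|head -1
```

```text
27.6 [ 0.4909 -0.1981  0.0643] yaw 108.56 F [ 2.9  5.1 -2.5] T [ 1.2  -0.56  0.13] 0.03507321844953823 1.1832987098904182
```

Request:
drive_tool([
  {"dx": 0,"dy": 0,"dz": 0,"ax": 0,"ay": 0,"az": 0.01},
  {"dx": 0,"dy": 0,"dz": 0,"ax": 0,"ay": 0,"az": 0},
])

```text
clock: 27.85
ee_pos: [0.4909, -0.1981, 0.0644]
ee_rot: [[-0.309, 0.951, 0.001], [0.951, 0.309, 0.0], [0.0, 0.001, -1.0]]
force: [2.6, 5.4, -2.5]
gripper_width: 0.0347
```

```bash
python3 chk.py .4908 -.1992 .064 108|head -1; python3 look.py st1 lever_end,stop_screw,bore_top
```

```text
27.85 [ 0.4909 -0.1981  0.0644] yaw 107.99 F [ 2.6  5.4 -2.5] T [ 1.14 -0.56  0.18] 0.034703445511157886 1.1751101296605966
lever_end 0.62 [ 0.4573 -0.1074  0.0871] [307.  53.]
lever_end 0.58 [ 0.7399 -0.2702 -0.0017] [618. 432.]
stop_screw 0.96 [ 0.4828 -0.1328  0.085 ] [354. 152.]
stop_screw 0.59 [ 0.4914 -0.2     0.0826] [319. 315.]
27.85 [-0.341  0.593  0.86   1.987 -0.607  0.839  1.175] [ 0.4909 -0.1981  0.0644] yaw 107.98795559073262
```

```bash
python3 - <<'E'
from h import *
import pickle
im=cv2.imread('pics/st1.png'); c,st=pickle.load(open('pics/st1.pkl','rb'))
for v in range(125,180,5): print(v,' '.join('%d'%im[v,u].mean() for u in range(324,384,2)))
p=np.array(st['ee_pos']);R=np.array(st['ee_rot'])
for y in(-.01,.01): print('arm edge',y,[proj(c,p+R@[x,y,-.0273]).round(1) for x in(.05,.068,.09)])
print(im[150,335],im[150,356],im[150,375])
E
```

```text
125 252 252 253 253 252 252 252 253 252 252 252 252 252 225 218 241 241 242 172 127 126 126 127 124 125 123 129 126 127 118
130 252 252 253 252 252 252 252 253 252 252 252 252 246 124 126 126 126 126 127 126 123 123 125 124 127 125 126 126 124 61
135 252 252 252 252 252 252 252 253 252 252 252 252 245 124 124 123 120 143 152 148 146 143 140 138 133 135 132 130 121 88
140 251 252 253 252 252 252 252 252 252 252 251 251 230 122 124 120 95 225 228 227 227 225 188 190 217 195 224 222 223 221
145 251 252 252 252 251 251 252 252 252 251 251 251 231 125 125 108 101 241 244 243 244 243 244 243 244 245 243 244 244 245
150 251 252 252 252 251 251 252 252 251 251 251 251 246 189 237 163 133 240 246 246 247 247 247 247 247 248 248 248 249 248
155 251 251 252 252 251 251 252 252 251 251 251 251 246 237 236 168 176 219 222 223 224 225 226 226 224 226 228 227 228 130
160 250 252 252 251 251 251 252 252 251 251 251 251 244 235 237 236 173 156 161 159 150 149 153 152 149 150 151 131 97 90
165 251 251 252 251 251 251 252 252 251 250 250 250 242 234 235 235 235 234 235 234 236 236 235 164 120 122 121 122 44 43
170 145 149 145 147 243 251 251 252 251 251 250 250 241 233 234 234 234 234 234 233 233 233 233 234 235 234 235 234 180 62
175 146 146 148 145 248 250 251 251 250 250 250 250 238 233 232 234 233 233 235 234 233 233 234 234 233 234 234 235 234 233
arm edge -0.01 [array([290.6, 196.6]), array([289.3, 144.3]), array([287.7,  74.2])]
arm edge 0.01 [array([347.5, 196.5]), array([348.7, 144.3]), array([350.3,  74.1])]
[252 251 252] [133 130 136] [248 247 249]
```

The wrist image shows the arm edge at u≈348 and the screw tip at u≈357. That leaves about 2.8 mm, or 0.04 rad. Closing in slowly.

Request:
drive_tool([
  {"dx": 0,"dy": 0,"dz": 0,"ax": 0,"ay": 0,"az": 0.015},
  {"dx": 0,"dy": 0,"dz": 0,"ax": 0,"ay": 0,"az": 0.01},
  {"dx": 0,"dy": 0,"dz": 0,"ax": 0,"ay": 0,"az": 0},
])

```text
clock: 28.42
ee_pos: [0.4909, -0.1981, 0.0644]
ee_rot: [[-0.285, 0.959, 0.001], [0.959, 0.285, 0.0], [0.0, 0.001, -1.0]]
force: [2.1, 5.6, -2.8]
gripper_width: 0.0346
```

```bash
cat > gap.py <<'E'
from h import *
st=read_state(); im=grab_frame('wrist').mean(2); R=np.array(st['ee_rot'])
print(st['clock'],np.round(st['ee_pos'],4),'yaw',round(np.degrees(np.arctan2(R[1,0],R[0,0])),2),'F',np.round(st['force'],1),'T',np.round(st['torque'],2))
for v in (140,145,150): print(v,' '.join('%d'%im[v,u] for u in range(344,366)))
E
python3 gap.py
```

```text
28.425 [ 0.4909 -0.1981  0.0644] yaw 106.55 F [ 2.1  5.6 -2.8] T [ 1.17 -0.58  0.22]
140 251 252 252 252 230 148 94 125 216 231 235 235 234 233 234 235 233 233 233 233 232 233
145 251 251 251 252 230 158 104 132 227 243 245 245 245 246 245 245 244 245 244 245 244 245
150 251 251 251 251 247 195 115 141 221 235 241 241 242 243 242 242 241 242 242 242 243 242
```

Request:
drive_tool([
  {"dx": 0,"dy": 0,"dz": 0,"ax": 0,"ay": 0,"az": 0.008},
  {"dx": 0,"dy": 0,"dz": 0,"ax": 0,"ay": 0,"az": 0},
])

```text
clock: 28.72
ee_pos: [0.4909, -0.1981, 0.0643]
ee_rot: [[-0.277, 0.961, 0.001], [0.961, 0.277, 0.001], [0.0, 0.001, -1.0]]
force: [3.0, 5.9, -2.3]
gripper_width: 0.0349
```

```bash
python3 gap.py
```

```text
28.725 [ 0.4909 -0.1981  0.0643] yaw 106.1 F [ 3.   5.9 -2.3] T [ 1.21 -0.59  0.21]
140 251 252 251 252 222 129 203 230 236 235 236 237 235 234 236 235 236 236 235 235 236 236
145 251 251 251 252 222 127 196 238 244 246 246 245 245 246 247 246 245 246 245 246 247 247
150 251 251 251 251 196 108 208 231 239 240 240 241 240 241 240 241 241 240 241 241 241 241
```

Request:
drive_tool([
  {"dx": 0,"dy": 0,"dz": 0,"ax": 0,"ay": 0,"az": 0.005},
  {"dx": 0,"dy": 0,"dz": 0,"ax": 0,"ay": 0,"az": 0},
])

```text
clock: 29.02
ee_pos: [0.4909, -0.1981, 0.0644]
ee_rot: [[-0.273, 0.962, 0.001], [0.962, 0.273, 0.0], [0.0, 0.001, -1.0]]
force: [3.1, 4.6, -2.8]
gripper_width: 0.0347
```

```bash
python3 gap.py
```

```text
29.025 [ 0.4909 -0.1981  0.0644] yaw 105.82 F [ 3.1  4.6 -2.8] T [ 1.2  -0.59  0.22]
140 251 251 252 252 225 220 231 238 238 237 237 237 237 237 237 236 238 237 237 237 237 236
145 251 251 251 252 197 204 239 245 246 246 246 246 246 245 246 246 246 246 246 246 246 246
150 251 251 251 251 199 215 231 237 239 239 239 238 240 239 238 239 240 240 239 239 240 239
```

Request:
drive_tool([
  {"dx": 0,"dy": 0,"dz": 0,"ax": 0,"ay": 0,"az": 0.004},
  {"dx": 0,"dy": 0,"dz": 0,"ax": 0,"ay": 0,"az": 0},
])

```text
clock: 29.32
ee_pos: [0.4909, -0.1981, 0.0644]
ee_rot: [[-0.269, 0.963, 0.0], [0.963, 0.269, 0.0], [0.0, 0.0, -1.0]]
force: [2.4, 5.0, -3.1]
gripper_width: 0.0346
```

```bash
python3 gap.py
```

```text
29.325 [ 0.4909 -0.1981  0.0644] yaw 105.61 F [ 2.4  5.  -3.1] T [ 1.1  -0.49  0.51]
140 251 251 252 252 217 224 236 237 237 238 237 238 238 238 239 238 238 238 237 237 238 237
145 251 251 251 241 198 232 244 246 246 246 246 246 246 245 245 246 246 246 247 247 247 246
150 251 251 251 242 194 220 235 237 239 239 238 238 239 239 238 239 239 239 239 239 239 240
```

Torque jumped from 0.21 to 0.51 N·m as the image gap closed, so the arm is touching the stop. Releasing and lifting straight up.

Request:
drive_tool([
  {"dx": 0,"dy": 0,"dz": 0,"ax": 0,"ay": 0,"az": 0},
  {"dx": 0,"dy": 0,"dz": 0,"ax": 0,"ay": 0,"az": 0},
  {"dx": 0,"dy": 0,"dz": 0,"ax": 0,"ay": 0,"az": 0},
  {"dx": 0,"dy": 0,"dz": 0,"ax": 0,"ay": 0,"az": 0},
], gripper=0.6)

```text
clock: 29.88
ee_pos: [0.4905, -0.1987, 0.0643]
ee_rot: [[-0.267, 0.964, 0.0], [0.964, 0.267, -0.0], [-0.0, 0.0, -1.0]]
force: [-0.7, -0.5, -0.3]
gripper_width: 0.0513
```

```bash
python3 gap.py; python3 look.py rel bore_top,seat
```

```text
29.875 [ 0.4905 -0.1987  0.0643] yaw 105.47 F [-0.7 -0.5 -0.3] T [0.03 0.02 0.  ]
140 252 252 252 211 112 154 232 242 243 244 244 244 244 245 245 244 245 244 245 244 245 244
145 252 252 252 220 121 137 233 247 249 249 250 250 249 249 250 250 250 250 250 250 250 250
150 252 252 252 221 119 153 215 230 234 234 234 236 235 236 235 236 236 235 237 236 236 236
seat 0.94 [ 0.4913 -0.1987  0.0856] [321. 315.]
29.925 [-0.347  0.598  0.871  1.988 -0.616  0.842  1.139] [ 0.4905 -0.1986  0.0643] yaw 105.46944014405095
```

Released cleanly with no contact forces. A thin gap of about 0.5 mm has reappeared at the screw, from lateral spring-back on release. I'll re-centre, regrip gently and close it without side load.

Request:
drive_tool([
  {"dx": 0.0006,"dy": 0.0008,"dz": 0,"ax": 0,"ay": 0,"az": 0},
  {"dx": 0,"dy": 0,"dz": 0,"ax": 0,"ay": 0,"az": 0},
  {"dx": 0,"dy": 0,"dz": 0,"ax": 0,"ay": 0,"az": 0},
])

```text
clock: 30.45
ee_pos: [0.4911, -0.1977, 0.0642]
ee_rot: [[-0.267, 0.964, -0.0], [0.964, 0.267, -0.0], [-0.0, -0.0, -1.0]]
force: [-0.3, -1.0, -0.1]
gripper_width: 0.0512
```

```bash
python3 gap.py
```

```text
30.45 [ 0.4911 -0.1977  0.0642] yaw 105.47 F [-0.3 -1.  -0.1] T [-0.   -0.01  0.01]
140 247 159 98 214 231 235 235 235 235 234 235 234 236 234 235 235 235 233 234 210 199 229
145 247 155 95 226 243 244 246 245 245 246 245 246 246 246 245 247 246 247 247 247 247 247
150 251 169 93 220 239 245 245 245 245 244 245 245 245 244 245 245 244 245 245 245 245 245
```

Request:
drive_tool([
  {"dx": 0,"dy": 0,"dz": 0,"ax": 0,"ay": 0,"az": 0},
  {"dx": 0,"dy": 0,"dz": 0,"ax": 0,"ay": 0,"az": 0},
  {"dx": 0,"dy": 0,"dz": 0,"ax": 0,"ay": 0,"az": 0},
  {"dx": 0,"dy": 0,"dz": 0,"ax": 0,"ay": 0,"az": 0},
], gripper=0.3, grip_force=25)

```text
clock: 31.0
ee_pos: [0.491, -0.1978, 0.0643]
ee_rot: [[-0.267, 0.964, -0.0], [0.964, 0.267, -0.0], [-0.0, -0.0, -1.0]]
force: [-2.5, 0.5, 5.8]
gripper_width: 0.0355
```

```bash
python3 gap.py
```

```text
31.0 [ 0.491  -0.1978  0.0643] yaw 105.46 F [-2.5  0.5  5.8] T [0.09 0.67 0.01]
140 251 242 150 181 225 232 234 233 235 232 234 233 234 233 233 233 233 235 233 234 233 233
145 251 241 149 191 236 244 244 245 245 244 245 244 245 244 244 245 244 245 245 245 245 245
150 251 241 149 187 229 239 241 242 241 242 243 240 242 242 242 241 242 242 242 243 242 242
```

Request:
drive_tool([
  {"dx": 0,"dy": 0,"dz": 0,"ax": 0,"ay": 0,"az": 0.005},
  {"dx": 0,"dy": 0,"dz": 0,"ax": 0,"ay": 0,"az": 0},
])

```text
clock: 31.3
ee_pos: [0.491, -0.1978, 0.0643]
ee_rot: [[-0.262, 0.965, -0.0], [0.965, 0.262, -0.0], [-0.0, -0.0, -1.0]]
force: [-2.9, 0.3, 6.5]
gripper_width: 0.0355
```

```bash
python3 gap.py
```

```text
31.3 [ 0.491  -0.1978  0.0643] yaw 105.18 F [-2.9  0.3  6.5] T [0.06 0.69 0.14]
140 252 242 206 223 233 235 235 234 235 236 236 235 235 236 235 235 234 235 236 235 236 236
145 252 222 183 233 243 245 245 245 244 245 245 245 246 246 245 246 246 246 246 246 246 246
150 251 224 190 224 238 240 241 242 241 241 241 242 242 241 241 241 241 241 241 241 241 241
```

Request:
drive_tool([
  {"dx": 0,"dy": 0,"dz": 0,"ax": 0,"ay": 0,"az": 0.005},
  {"dx": 0,"dy": 0,"dz": 0,"ax": 0,"ay": 0,"az": 0},
])

```text
clock: 31.6
ee_pos: [0.4909, -0.1978, 0.0643]
ee_rot: [[-0.257, 0.966, -0.0], [0.966, 0.257, -0.0], [-0.0, -0.0, -1.0]]
force: [-2.3, 1.0, 6.6]
gripper_width: 0.0354
```

```bash
python3 gap.py
```

```text
31.6 [ 0.4909 -0.1978  0.0643] yaw 104.91 F [-2.3  1.   6.6] T [0.01 0.75 0.43]
140 252 212 222 233 236 235 236 235 236 236 236 235 235 235 236 236 236 237 235 235 235 237
145 241 196 233 243 245 245 245 246 245 245 246 246 247 245 246 246 246 246 246 246 247 246
150 241 193 220 235 240 240 240 241 239 240 240 239 240 241 240 240 240 240 241 240 239 239
```

Contact again (0.43 N·m) with much less side load. Releasing.

Request:
drive_tool([
  {"dx": 0,"dy": 0,"dz": 0,"ax": 0,"ay": 0,"az": 0},
  {"dx": 0,"dy": 0,"dz": 0,"ax": 0,"ay": 0,"az": 0},
  {"dx": 0,"dy": 0,"dz": 0,"ax": 0,"ay": 0,"az": 0},
  {"dx": 0,"dy": 0,"dz": 0,"ax": 0,"ay": 0,"az": 0},
], gripper=0.6)

```text
clock: 32.15
ee_pos: [0.4911, -0.1977, 0.0642]
ee_rot: [[-0.257, 0.966, 0.0], [0.966, 0.257, -0.0], [-0.0, -0.0, -1.0]]
force: [0.4, 0.9, 0.2]
gripper_width: 0.0514
```

```bash
python3 gap.py
```

```text
32.15 [ 0.4911 -0.1977  0.0642] yaw 104.9 F [0.4 0.9 0.2] T [-0.03 -0.02  0.03]
140 127 218 231 235 236 237 238 236 237 237 237 235 238 238 237 237 238 236 238 237 238 238
145 101 226 243 245 247 246 245 247 247 246 246 246 247 248 247 247 248 248 248 248 248 248
150 104 215 237 242 243 243 243 243 242 243 243 243 243 243 244 244 242 243 243 243 243 243
```

```bash
python3 - <<'E'
from h import *
im=grab_frame('wrist').mean(2); cv2.imwrite('pics/end1.png',im)
for v in (100,120,130,140,145,150,155): print(v,' '.join('%d'%im[v,u] for u in range(334,352)), '| left', [u for u in range(260,300) if im[v,u]>240 and im[v,u-1]<=240][:3])
a=cv2.imread('pics/st1.png').mean(2)
for v in (100,145): print('before',v,[u for u in range(260,300) if a[v,u]>240 and a[v,u-1]<=240][:3],' '.join('%d'%a[v,u] for u in range(340,362)))
E
```

```text
100 253 253 252 253 253 253 253 253 251 229 215 218 189 210 219 218 215 216 | left [282]
120 253 253 253 253 253 253 253 253 252 246 243 244 243 243 243 243 243 176 | left [287]
130 253 252 252 252 252 252 252 252 247 174 124 128 129 127 130 128 127 130 | left [290]
140 252 252 252 252 252 252 252 252 253 182 115 217 234 236 236 236 238 237 | left []
145 252 252 252 252 252 252 252 252 252 179 98 225 244 246 247 247 247 246 | left [299]
150 252 252 252 252 252 252 252 252 252 192 107 216 236 243 244 243 242 243 | left []
155 252 252 252 252 251 251 252 252 252 212 131 187 210 213 216 215 215 216 | left []
before 100 [288] 253 252 252 252 252 252 253 252 252 242 205 196 192 190 190 187 189 186 184 184 180 183
before 145 [] 252 252 251 251 251 251 251 251 231 153 125 125 125 124 108 93 101 224 241 243 244 244[ WARN:0@1.805] global loadsave.cpp:1063 imwrite_ Unsupported depth image for selected encoder is fallbacked to CV_8U.
```

Released, but about 0.4 mm of gap remains; opening the jaws shifts the hub within its spline clearance. I'll lift off, close the fingers and nudge the arm lightly from its far side. Backing off from that cannot drag the lever back.

Request:
drive_tool([
  {"dx": 0,"dy": 0,"dz": -0.01,"ax": 0,"ay": 0,"az": 0},
  {"dx": 0,"dy": 0,"dz": -0.03,"ax": 0,"ay": 0,"az": 0},
  {"dx": 0,"dy": 0,"dz": -0.04,"ax": 0,"ay": 0,"az": 0},
  {"dx": 0.03,"dy": -0.012,"dz": 0,"ax": 0,"ay": 0,"az": 0},
  {"dx": 0.035,"dy": -0.016,"dz": 0,"ax": 0,"ay": 0,"az": 0},
  {"dx": 0,"dy": 0,"dz": 0,"ax": 0,"ay": 0,"az": 0},
])

```text
clock: 33.0
ee_pos: [0.4464, -0.1399, 0.1445]
ee_rot: [[-0.259, 0.966, -0.0], [0.966, 0.259, 0.002], [0.002, 0.001, -1.0]]
force: [0.4, -0.2, -0.6]
gripper_width: 0.0513
```

Request:
drive_tool([
  {"dx": 0,"dy": 0,"dz": 0,"ax": 0,"ay": 0,"az": 0},
  {"dx": 0,"dy": 0,"dz": 0,"ax": 0,"ay": 0,"az": 0},
  {"dx": 0,"dy": 0,"dz": 0,"ax": 0,"ay": 0,"az": 0},
  {"dx": 0,"dy": 0,"dz": 0,"ax": 0,"ay": 0,"az": 0},
  {"dx": 0,"dy": 0,"dz": 0,"ax": 0,"ay": 0,"az": 0},
], gripper=0)

```text
clock: 33.62
ee_pos: [0.4473, -0.1423, 0.1442]
ee_rot: [[-0.257, 0.966, -0.0], [0.966, 0.257, -0.0], [-0.0, -0.0, -1.0]]
force: [0.4, 0.6, -0.8]
gripper_width: -0.0001
```

```bash
python3 chk.py .5 -.2 .1 105|head -1; python3 look.py chk1 bore_top,stop_screw,lever_end,lever; python3 - <<'E'
from h import *
import pickle
c,st=pickle.load(open('pics/chk1.pkl','rb')); im=cv2.imread('pics/chk1.png').mean(2)
p=np.array([.4911,-.1977]);t=np.radians(104.9);d=np.array([np.cos(t),np.sin(t)]);e=np.array([np.sin(t),-np.cos(t)])
for x in (.05,.068,.09): print(x,[proj(c,[*(p+x*d+y*e),.091]).round(1) for y in(-.01,.01)])
v=int(proj(c,[*(p+.068*d),.091])[1]); u=int(proj(c,[*(p+.068*d+.01*e),.091])[0])
for vv in (v-4,v,v+4): print(vv,u-10,' '.join('%d'%q for q in im[vv,u-10:u+15]))
g=cam('wrist',st); print('fingers px row', [int(q) for q in im[305,280:360:4]])
E
```

```text
33.625 [ 0.4473 -0.1423  0.1442] yaw 104.88 F [ 0.4  0.6 -0.8] T [ 0.01  0.02 -0.04] -0.00014555901174687 0.9117470765218345
bore_top 0.87 [ 0.4882 -0.2036  0.1123] [360. 375.]
stop_screw 0.6 [ 0.4795 -0.1343  0.0864] [376. 247.]
stop_screw 0.53 [ 0.7395 -0.2675 -0.0038] [584. 408.]
lever_end 0.85 [ 0.4627 -0.1085  0.0884] [361. 199.]
lever 0.72 [ 0.492  -0.2018  0.0845] [363. 346.]
33.625 [-0.648  0.375  1.071  2.075 -0.415  0.923  0.912] [ 0.4473 -0.1423  0.1442] yaw 104.8813129438231
0.05 [array([349.9, 272.9]), array([384. , 272.8])]
0.068 [array([350.6, 244. ]), array([385.6, 244. ])]
0.09 [array([351.6, 206.7]), array([387.6, 206.7])]
239 375 190 191 189 185 184 183 183 150 141 148 151 151 152 155 153 153 153 153 203 215 215 215 214 196 158
243 375 188 190 189 184 183 183 182 137 134 178 190 190 189 191 192 194 193 195 249 252 252 252 252 252 252
247 375 190 189 188 185 183 183 182 138 132 172 185 184 185 186 186 185 185 250 253 253 253 253 253 253 244
fingers px row [252, 252, 252, 252, 252, 252, 126, 127, 124, 35, 34, 121, 125, 125, 125, 99, 105, 250, 253, 253]
```

Request:
drive_tool([
  {"dx": 0,"dy": 0,"dz": 0.04,"ax": 0,"ay": 0,"az": 0},
  {"dx": 0,"dy": 0,"dz": 0.03,"ax": 0,"ay": 0,"az": 0},
  {"dx": 0,"dy": 0,"dz": 0.01,"ax": 0,"ay": 0,"az": 0},
  {"dx": 0,"dy": 0,"dz": 0.006,"ax": 0,"ay": 0,"az": 0},
  {"dx": 0,"dy": 0,"dz": 0,"ax": 0,"ay": 0,"az": 0},
])

```text
clock: 34.5
ee_pos: [0.4477, -0.1422, 0.0587]
ee_rot: [[-0.257, 0.966, 0.001], [0.966, 0.257, -0.0], [-0.0, 0.001, -1.0]]
force: [-0.5, 0.1, 0.4]
gripper_width: 0.0003
```

Request:
drive_tool([
  {"dx": 0,"dy": 0.002,"dz": 0,"ax": 0,"ay": 0,"az": 0},
  {"dx": 0,"dy": 0.001,"dz": 0,"ax": 0,"ay": 0,"az": 0},
  {"dx": 0,"dy": 0,"dz": 0,"ax": 0,"ay": 0,"az": 0},
])

```text
clock: 34.88
ee_pos: [0.4505, -0.1412, 0.0585]
ee_rot: [[-0.257, 0.966, 0.0], [0.966, 0.257, -0.0], [-0.0, 0.0, -1.0]]
force: [0.2, 0.2, -0.2]
gripper_width: 0.0005
```

```bash
cat > g2.py <<'E'
from h import *
st=read_state(); im=grab_frame('wrist').mean(2); c=cam('wrist',st)
p=np.array([.4911,-.1977]);t=np.radians(104.9);d=np.array([np.cos(t),np.sin(t)]);e=np.array([np.sin(t),-np.cos(t)])
R=np.array(st['ee_rot']); F=R.T@st['force']
print(st['clock'],np.round(st['ee_pos'],4),'Ftool',np.round(F,1),'Tz',round(st['torque'][2],2),'j3',round(st['joint_pos'][2],3))
a,b=[proj(c,[*(p+.068*d+y*e),.091]) for y in(-.01,.01)]
print('arm edges px',a,b); v=int(b[1]);u=int(b[0])
for vv in (v,v+4): print(vv,u-8,' '.join('%d'%q for q in im[vv,u-8:u+10]))
print('tip px',proj(c,np.array(st['ee_pos'])+R@[.011,0,-.027]),'row', [int(q) for q in im[int(a[1])+150 if a[1]+150<470 else 300,280:400:4]])
E
python3 g2.py
```

```text
34.875 [ 0.4505 -0.1412  0.0585] Ftool [0.1 0.2 0.2] Tz 0.0 j3 0.901
arm edges px [358.31860825 322.09747433] [411.53493029 322.0673792 ]
322 403 172 170 172 151 119 134 179 192 199 200 202 199 202 197 199 199 199 199
326 403 171 169 174 136 114 133 169 181 183 185 186 184 184 184 185 185 185 184
tip px [319.10987049 296.1368106 ] row [110, 146, 149, 104, 110, 108, 120, 118, 118, 74, 75, 132, 137, 120, 116, 109, 110, 111, 108, 177, 174, 174, 162, 126, 126, 132, 127, 123, 161, 174]
```

Request:
drive_tool([
  {"dx": 0,"dy": 0.001,"dz": 0,"ax": 0,"ay": 0,"az": 0},
  {"dx": 0,"dy": 0.001,"dz": 0,"ax": 0,"ay": 0,"az": 0},
  {"dx": 0,"dy": 0,"dz": 0,"ax": 0,"ay": 0,"az": 0},
])

```text
clock: 35.3
ee_pos: [0.4521, -0.1408, 0.0582]
ee_rot: [[-0.257, 0.966, -0.0], [0.966, 0.257, -0.0], [0.0, -0.0, -1.0]]
force: [-0.9, 0.2, -0.2]
gripper_width: 0.0001
```

Request:
drive_tool([
  {"dx": 0,"dy": 0.001,"dz": 0,"ax": 0,"ay": 0,"az": 0},
  {"dx": 0,"dy": 0.001,"dz": 0,"ax": 0,"ay": 0,"az": 0},
  {"dx": 0,"dy": 0,"dz": 0,"ax": 0,"ay": 0,"az": 0},
])

```text
clock: 35.67
ee_pos: [0.4543, -0.1403, 0.0583]
ee_rot: [[-0.257, 0.966, 0.0], [0.966, 0.257, -0.0], [-0.0, 0.0, -1.0]]
force: [-0.0, 0.4, -0.0]
gripper_width: -0.0002
```

Request:
drive_tool([
  {"dx": 0,"dy": 0.0008,"dz": 0,"ax": 0,"ay": 0,"az": 0},
  {"dx": 0,"dy": 0,"dz": 0,"ax": 0,"ay": 0,"az": 0},
])

```text
clock: 35.92
ee_pos: [0.4551, -0.1401, 0.0583]
ee_rot: [[-0.257, 0.966, 0.0], [0.966, 0.257, -0.0], [-0.0, 0.0, -1.0]]
force: [0.6, -0.3, 0.5]
gripper_width: -0.0
```

```bash
python3 g2.py
```

```text
35.925 [ 0.4551 -0.1401  0.0583] Ftool [-0.5  0.5 -0.5] Tz 0.05 j3 0.897
arm edges px [345.71506981 322.23221339] [398.99713003 322.20045131]
322 390 174 170 173 137 115 115 174 191 199 201 202 200 203 201 202 202 203 199
326 390 172 172 171 135 112 115 167 179 183 185 184 185 183 183 185 185 183 183
tip px [319.10992122 296.13675404] row [148, 111, 109, 109, 108, 109, 118, 119, 124, 97, 87, 118, 120, 119, 114, 167, 175, 176, 175, 161, 123, 124, 129, 125, 161, 170, 178, 175, 168, 174]
```

Request:
drive_tool([
  {"dx": 0,"dy": 0.001,"dz": 0,"ax": 0,"ay": 0,"az": 0},
  {"dx": 0,"dy": 0,"dz": 0,"ax": 0,"ay": 0,"az": 0},
])

```text
clock: 36.22
ee_pos: [0.4559, -0.1398, 0.0582]
ee_rot: [[-0.257, 0.966, 0.0], [0.966, 0.257, -0.0], [-0.0, 0.0, -1.0]]
force: [1.6, 0.4, 0.7]
gripper_width: -0.0001
```

Request:
drive_tool([
  {"dx": 0,"dy": 0.0006,"dz": 0,"ax": 0,"ay": 0,"az": 0},
  {"dx": 0,"dy": 0,"dz": 0,"ax": 0,"ay": 0,"az": 0},
])

```text
clock: 36.48
ee_pos: [0.4564, -0.1397, 0.0582]
ee_rot: [[-0.257, 0.966, -0.0], [0.966, 0.257, -0.0], [-0.0, -0.0, -1.0]]
force: [-0.8, 0.2, -0.3]
gripper_width: 0.0001
```

Request:
drive_tool([
  {"dx": 0,"dy": 0.0005,"dz": 0,"ax": 0,"ay": 0,"az": 0},
  {"dx": 0,"dy": 0,"dz": 0,"ax": 0,"ay": 0,"az": 0},
])

```text
clock: 36.72
ee_pos: [0.4568, -0.1396, 0.0582]
ee_rot: [[-0.257, 0.966, -0.0], [0.966, 0.257, -0.0], [-0.0, -0.0, -1.0]]
force: [-1.2, -0.1, 0.7]
gripper_width: -0.0
```

```bash
python3 g2.py
```

```text
36.725 [ 0.4568 -0.1396  0.0582] Ftool [ 0.2 -1.2 -0.7] Tz -0.02 j3 0.896
arm edges px [341.01195271 322.3699749 ] [394.32290209 322.34097336]
322 386 172 172 174 161 126 147 184 200 202 203 203 200 203 199 201 200 204 201
326 386 171 171 171 159 124 144 172 183 188 187 183 185 186 185 188 184 185 185
tip px [319.11042828 296.13710821] row [104, 110, 111, 113, 111, 111, 120, 120, 137, 95, 72, 115, 122, 117, 138, 174, 176, 176, 161, 124, 127, 130, 124, 146, 163, 179, 174, 171, 175, 172]
```

Request:
drive_tool([
  {"dx": 0,"dy": 0.0004,"dz": 0,"ax": 0,"ay": 0,"az": 0},
  {"dx": 0,"dy": 0,"dz": 0,"ax": 0,"ay": 0,"az": 0},
])

```text
clock: 37.02
ee_pos: [0.457, -0.1395, 0.0582]
ee_rot: [[-0.257, 0.966, -0.0], [0.966, 0.257, -0.0], [0.0, -0.0, -1.0]]
force: [-3.1, -0.2, 1.2]
gripper_width: 0.0001
```

```bash
python3 g2.py
```

```text
37.025 [ 0.457  -0.1395  0.0582] Ftool [ 0.6 -3.  -1.2] Tz -0.01 j3 0.896
arm edges px [340.29721073 322.5108734 ] [393.61333752 322.48863376]
322 385 172 172 170 174 151 141 181 195 200 202 200 202 204 202 200 201 201 199
326 385 173 172 171 175 137 134 170 179 187 187 186 184 188 187 183 187 189 187
tip px [319.1107147  296.13731336] row [105, 110, 112, 109, 109, 112, 116, 119, 135, 86, 75, 116, 121, 117, 165, 173, 174, 174, 161, 126, 125, 127, 124, 152, 164, 178, 173, 172, 178, 174]
```

Request:
drive_tool([
  {"dx": 0,"dy": 0.0004,"dz": 0,"ax": 0,"ay": 0,"az": 0},
  {"dx": 0,"dy": 0,"dz": 0,"ax": 0,"ay": 0,"az": 0},
])

```text
clock: 37.33
ee_pos: [0.4571, -0.1394, 0.0581]
ee_rot: [[-0.257, 0.966, -0.001], [0.966, 0.257, 0.0], [0.0, -0.001, -1.0]]
force: [-6.3, -2.2, 1.8]
gripper_width: -0.0001
```

```bash
python3 g2.py
```

```text
37.325 [ 0.4571 -0.1394  0.0581] Ftool [-0.6 -6.6 -1.8] Tz 0.02 j3 0.896
arm edges px [340.02070319 322.69599849] [393.35969835 322.67730974]
322 385 172 171 172 174 139 150 186 199 203 204 200 201 201 200 200 202 201 202
326 385 172 171 170 175 128 144 175 180 186 188 185 185 187 184 185 184 186 185
tip px [319.11127255 296.13765052] row [106, 109, 106, 111, 109, 112, 118, 123, 135, 81, 75, 116, 120, 118, 171, 173, 174, 172, 158, 124, 124, 128, 125, 157, 170, 177, 171, 168, 176, 175]
```

At 6.6 N the tool stops advancing, so the arm is against the screw. Backing off and lifting clear.

Request:
drive_tool([
  {"dx": 0,"dy": -0.002,"dz": 0,"ax": 0,"ay": 0,"az": 0},
  {"dx": 0,"dy": -0.01,"dz": 0,"ax": 0,"ay": 0,"az": 0},
  {"dx": 0,"dy": 0,"dz": -0.03,"ax": 0,"ay": 0,"az": 0},
  {"dx": 0,"dy": 0,"dz": -0.056,"ax": 0,"ay": 0,"az": 0},
  {"dx": 0,"dy": 0,"dz": 0,"ax": 0,"ay": 0,"az": 0},
])

```text
clock: 38.0
ee_pos: [0.4474, -0.1428, 0.1469]
ee_rot: [[-0.257, 0.966, 0.005], [0.966, 0.257, 0.001], [-0.001, 0.005, -1.0]]
force: [-0.4, -0.5, -1.2]
gripper_width: -0.0002
```

Request:
drive_tool([
  {"dx": -0.03,"dy": 0.025,"dz": 0,"ax": 0,"ay": 0,"az": 0},
  {"dx": -0.035,"dy": 0,"dz": 0,"ax": 0,"ay": 0,"az": 0},
  {"dx": 0,"dy": 0,"dz": 0,"ax": 0,"ay": 0,"az": 0},
  {"dx": 0,"dy": 0,"dz": 0,"ax": 0,"ay": 0,"az": 0},
])

```text
clock: 38.5
ee_pos: [0.4863, -0.1986, 0.1437]
ee_rot: [[-0.256, 0.967, -0.001], [0.967, 0.256, 0.0], [0.001, -0.001, -1.0]]
force: [0.4, 0.3, -1.0]
gripper_width: -0.0001
```

```bash
python3 g2.py; python3 look.py fin bore_top,seat,lever,lever_end,stop_screw; python3 - <<'E'
from h import *
import pickle
from scipy.ndimage import map_coordinates
c,st=pickle.load(open('pics/fin.pkl','rb')); im=cv2.imread('pics/fin.png').mean(2)
s,n=[proj(c,q) for q in ([.4785,-.1313,.091],[.4911,-.1977,.111])]; print('screw,hub px',s,n)
v=int(s[1])
for vv in range(v-12,v+14,4): print(vv,int(s[0])-20,' '.join('%d'%q for q in im[vv,int(s[0])-20:int(s[0])+12]))
E
```

```text
38.5 [ 0.4863 -0.1986  0.1437] Ftool [0.2 0.4 1. ] Tz 0.01 j3 0.999
arm edges px [309.09212254 127.97281791] [347.50253309 127.91333533]
127 339 253 253 253 253 199 105 209 241 246 246 246 247 247 247 247 247 247 247
131 339 253 253 253 253 235 140 203 245 250 250 250 249 249 249 249 249 250 249
tip px [319.11039593 296.1376595 ] row [182, 182, 180, 181, 178, 186, 165, 155, 181, 131, 136, 181, 182, 180, 136, 180, 177, 112, 170, 193, 175, 239, 235, 240, 239, 237, 240, 241, 240, 241]
bore_top 0.87 [ 0.4921 -0.2026  0.1116] [327. 273.]
seat 0.67 [ 0.4915 -0.1984  0.0795] [327. 245.]
seat 0.29 [ 0.7398 -0.2678 -0.0027] [573. 351.]
lever 0.66 [ 0.4929 -0.2007  0.087 ] [328. 254.]
lever_end 0.6 [ 0.4619 -0.1073  0.0881] [318.  74.]
stop_screw 0.89 [ 0.4821 -0.1298  0.0879] [344. 128.]
38.55 [-0.452  0.484  0.999  1.944 -0.491  0.98   1.04 ] [ 0.4865 -0.1982  0.1438] yaw 104.90856514660516
screw,hub px [337.15187939 129.75264955] [327.71547069 264.04132686]
117 317 252 252 253 253 253 254 252 253 253 253 253 253 254 254 254 253 253 253 254 254 254 253 253 253 253 253 237 241 245 245 245 175
121 317 252 252 253 253 253 254 253 253 253 253 253 254 254 254 254 253 253 253 254 254 253 253 253 253 253 253 198 130 127 126 127 131
125 317 252 252 253 253 253 253 253 253 253 253 253 253 254 254 253 253 253 253 254 254 253 253 253 253 253 253 193 152 215 227 229 229
129 317 252 252 253 253 253 253 253 253 253 253 253 253 254 254 254 253 253 253 254 254 254 253 253 253 253 241 150 132 237 247 248 248
133 317 252 252 252 253 253 253 253 253 253 253 253 254 254 254 254 253 253 253 254 254 254 253 253 253 253 253 203 137 220 241 242 243
137 317 252 252 252 252 253 253 253 253 253 253 253 253 254 254 253 253 253 253 253 254 253 253 253 253 253 253 243 170 176 187 188 187
141 317 252 252 252 252 253 253 253 253 253 252 253 253 254 254 253 253 253 253 254 254 253 253 253 253 253 253 249 243 242 242 241 242
```

Request:
drive_tool([
  {"dx": 0,"dy": 0,"dz": -0.04,"ax": 0,"ay": 0,"az": 0},
  {"dx": 0,"dy": 0,"dz": -0.03,"ax": 0,"ay": 0,"az": 0},
  {"dx": 0,"dy": 0,"dz": 0,"ax": 0,"ay": 0,"az": 0},
  {"dx": 0,"dy": 0,"dz": 0,"ax": 0,"ay": 0,"az": 0},
])

```text
clock: 39.35
ee_pos: [0.4868, -0.1984, 0.2137]
ee_rot: [[-0.258, 0.966, -0.0], [0.966, 0.258, 0.0], [0.0, -0.0, -1.0]]
force: [0.2, -1.0, -0.5]
gripper_width: 0.0
```

```bash
python3 - <<'E'
from h import *
s=read_state(); print(s['clock'],s['ee_pos'],s['force'])
for n in('top','scene'):
    grab_frame(n);c=cam(n)
    for k in('lever','plain_lever','nut'):
        for d in mark_of(n,k)[:4]: print(n,k,round(d['conf'],2),np.round(w(c,d['position']),3))
print(hand_in())
E
```

```text
39.35 [ 0.48681112 -0.19835142  0.2137073 ] [ 0.18984666 -0.96031071 -0.46837517]
top lever 0.9 [0.34  0.035 0.001]
top lever 0.68 [0.28  0.225 0.001]
top lever 0.65 [0.505 0.176 0.001]
top lever 0.58 [ 0.495 -0.196  0.084]
top plain_lever 0.65 [0.52  0.302 0.001]
top nut 0.74 [ 0.49  -0.202  0.124]
top nut 0.61 [0.642 0.001 0.   ]
scene lever 0.75 [0.343 0.036 0.   ]
scene lever 0.74 [ 0.491 -0.197  0.087]
scene lever 0.74 [ 0.504  0.176 -0.002]
scene lever 0.55 [0.283 0.222 0.001]
scene plain_lever 0.72 [0.52  0.294 0.003]
scene nut 0.45 [0.642 0.005 0.001]
the job is handed in; nothing more can be done
None
```

The steel hex-hub lever is on the splined shaft, seated on the shoulder, and swung clockwise until its arm touched the stop screw. The gripper has let go, and the job was handed in at about 39.5 s.

- **Fit:** The splines mated at a lever yaw of about 174°, read from the tooth tops in the wrist pictures. The lever went down with only a few newtons until it met the shoulder, where the force reached about 21 N. The last camera marks put its underside at z 84–87 mm (85 expected) and its bore top at 112 mm (111 expected).
- **Stop:** I felt contact twice while gripping the hub, as the torque rose from 0.2 to 0.5 and then 0.43 N·m. Each release seemed to spring back about 0.4 mm, so I nudged the arm against the screw with the closed fingers (6.6 N, no further travel) and backed off.
- **Surroundings:** The coloured look-alikes and the plain lever are within a few millimetres of where they were first measured. I did not compare the other items before and after. No contact force remained at the end.

**What failed or disagreed:**
- My first move call was refused because its rows were incomplete.
- The first grasp closed on nothing. The real fingertips end more than 25 mm behind the reported TCP, which I found by feeling down toward the bench. I regrasped lower.
- The final picture still shows a thin dark line about 1 px wide between the arm and the screw. The same line was there while the arm was being pushed against the screw, so I take it for shadow; a gap of a few tenths of a millimetre cannot be excluded.

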